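# Put the tested work lamps away

## Robot

A 6-joint arm with a two-finger parallel gripper is mounted at the origin on the work surface. World frame = base frame: x ahead of the robot, y to its left, z up, the work surface at z = 0. Lengths are in m, angles in rad, forces in N, time in s.
With the tool pointing down it reaches from about 0.3 to 0.875 m from the base axis. Payload 6.4 kg.
Tool frame: the origin (TCP) lies at the centre of the arm's flange, where the gripper is bolted on; the fingertips stand 173 mm ahead of it and the grasp point (between the pads) lies ctrl.grip_point_offset ahead of it (ctrl.grip_point_offset is the distance from the TCP to the grasp point, in m); z points along the fingers, y is the direction in which the jaws open and shut (so a half turn about z gives the same grasp; the last joint's range is limited). The gripper opens to 85 mm and grips with 20 to 120 N. Pads are 22 mm wide; open, the fingers measure 114 mm over their backs; the gripper's body (76 mm by 85 mm) begins 54 mm behind the grasp point. The pads swing forward as they close: fully open they stand 13 mm farther back than shut.
Start: joints at [1.113, 0.181, 1.607, -0, 1.354, -0.206], TCP at [0.143, 0.557, 0.405] pointing down, gripper open.
Joint ranges: [-2.99, 2.99], [-0.89, 2.07], [0.3, 2.58], [-1.14, 4.28], [0, 2.63], [-3.12, 3.12]. Speed limits (rad/s): [2.57, 2.57, 3.01, 3.14, 3.14, 3.14].

## Interface

Orientations are given as a unit quaternion [w, x, y, z].
In Python, from bench import ctrl, cams, boxes_of, landmark_of gives the robot as it stands.
- The arm moves only by the shell command python3 -m handwheel 'ROWS'. ROWS is JSON, a list of rows, each an object with "offset": the shift along the tool's x, y, z in m, a list of three; "spin": the turn about the tool's z in degrees; "grip": the opening, from 0 (shut) to 1 (fully open). A call has 1 to 20 rows; each row is the pose to reach, as a shift and turn from the pose commanded when the call began, along the tool's axes at that moment; what a row does not reach only later rows make up. A row lasts 1/8 s, in which the tool goes at most 62.5 mm and 10.7 degrees, less where a joint would pass 70% of its speed; a pose out of reach is approached as far as the arm can. A call with a gripper value outside its range is refused whole. The fingers move at their own pace and stop on an object; the grip force is fixed at half the most. Time passes only in rows, so rows that repeat a pose let the fingers close. It gives the time, the measured TCP pose, the force and the opening at its end, in the units of the state.
- ctrl.get_obs(): the state, without advancing time (a new reading comes with each control period).
- cams.camera(name): name is "side" or "top" or "wrist"; returns a dict with "color" (420x560x3 uint8, red, green, blue), "camera_matrix" (3x3 intrinsics, pixels), "view" (4x4, takes a point from world to camera coordinates); the wrist camera has in their place "tool_from_camera" (4x4, takes a point from camera to tool coordinates, whose origin is the TCP and whose axes are the flange's). Camera axes: x right, y up, looking along -z (the intrinsics and any distortion apply to the point x, -y, -z); pixel columns grow to the right and rows downward; lengths in m; the calibration is good to about 2 mm. A picture is of the moment at which its call begins: read the wrist's pose just before it. There is no depth.
- ctrl.hand_in(): hands the job in, once; it reports no verdict.
Trained networks look in a picture, given as the dict that the camera call returned (one of the last four; its "shot" number tells which), for a name from the list of things; names that differ only in an ending like _2 or _b are one class to them, and where a whole thing is asked for, a point or a joint stands for the part that bears it (a point fixed in the world has none). Each returns a list of dicts, best first, with "confidence" (0 to 1); they miss things now and then, are a little off and sometimes report something else, mostly with a low value. They report only what shows in the picture. A call takes as long as a camera call. They do not tell look-alikes from the thing itself.
- boxes_of(picture, thing): "uv" ([column, row] in pixels, amid what is visible of it).
- landmark_of(picture, thing): "uv" ([column, row] in pixels: a listed point, or the origin of a listed thing).
The state is a dict: "time_s": time; "q": joint angles; "dq": joint speeds; "joint_efforts": joint torques, N m; "eef_pos": TCP position; "eef_rot": TCP orientation; "wrist_force": force on the tool from outside, world axes, zero at the start; "torque": the same for the moment, N m; "opening": opening from 0.0 (shut) to 1.0 (fully open).
Only numpy, scipy, OpenCV 4.12 (cv2) and the standard library are available. Lean on these libraries where they do the work, as an engineer would, in place of code of your own. Each camera call takes 0.05 s, during which the arm holds its last target.

## Task

The cordless work lamps on the bench have been tested. Hang every lamp with a round tag by its handle on the rail, one to each double hook with the handle bar resting on both prongs, and stand every lamp with a long strip tag upright in the repair tray, one to each nest. Set them down, don't drop them or knock any over, and leave the other things on the bench where they are.

Things in the scene. Friction and masses are not known exactly. Their poses are not given: they have to be found in the camera images.
- lamp_a: cordless work lamp, 0.45 kg: box 70 mm high, black battery half behind, grey head with lens in front, under a rigid black handle (142 mm high in all). Flat on top of the grey head, white paper tag: ROUND, a 43 mm disc. Origin: underside, straight below the handle bar's middle and the centre of mass; x to the lens (box -30 to 58 mm), y along the bar (-58 to 58 mm), z up. May be absent.
- lamp_b: cordless work lamp, 0.45 kg: box 70 mm high, black battery half behind, grey head with lens in front, under a rigid black handle (142 mm high in all). Flat on top of the grey head, white paper tag: ROUND, a 43 mm disc. Origin: underside, straight below the handle bar's middle and the centre of mass; x to the lens (box -30 to 58 mm), y along the bar (-58 to 58 mm), z up. May be absent.
- lamp_c: cordless work lamp, 0.45 kg: box 70 mm high, black battery half behind, grey head with lens in front, under a rigid black handle (142 mm high in all). Flat on top of the grey head, white paper tag: ROUND, a 43 mm disc. Origin: underside, straight below the handle bar's middle and the centre of mass; x to the lens (box -30 to 58 mm), y along the bar (-58 to 58 mm), z up. May be absent.
- lamp_d: cordless work lamp, 0.45 kg: box 70 mm high, black battery half behind, grey head with lens in front, under a rigid black handle (142 mm high in all). Flat on top of the grey head, white paper tag: LONG STRIP, 104 x 18 mm. Origin: underside, straight below the handle bar's middle and the centre of mass; x to the lens (box -30 to 58 mm), y along the bar (-58 to 58 mm), z up. May be absent.
- lamp_e: cordless work lamp, 0.45 kg: box 70 mm high, black battery half behind, grey head with lens in front, under a rigid black handle (142 mm high in all). Flat on top of the grey head, white paper tag: LONG STRIP, 104 x 18 mm. Origin: underside, straight below the handle bar's middle and the centre of mass; x to the lens (box -30 to 58 mm), y along the bar (-58 to 58 mm), z up. May be absent.
- lamp_a_grip (a point): middle of the handle bar of lamp_a, 135 mm above its underside. The bar is 16 mm wide (x) by 14 mm high (z) and runs 116 mm along y; clear opening under it 58 mm high, 96 mm wide between the handle posts. Axes as the lamp.
- lamp_b_grip (a point): middle of the handle bar of lamp_b, 135 mm above its underside. The bar is 16 mm wide (x) by 14 mm high (z) and runs 116 mm along y; clear opening under it 58 mm high, 96 mm wide between the handle posts. Axes as the lamp.
- lamp_c_grip (a point): middle of the handle bar of lamp_c, 135 mm above its underside. The bar is 16 mm wide (x) by 14 mm high (z) and runs 116 mm along y; clear opening under it 58 mm high, 96 mm wide between the handle posts. Axes as the lamp.
- lamp_d_grip (a point): middle of the handle bar of lamp_d, 135 mm above its underside. The bar is 16 mm wide (x) by 14 mm high (z) and runs 116 mm along y; clear opening under it 58 mm high, 96 mm wide between the handle posts. Axes as the lamp.
- lamp_e_grip (a point): middle of the handle bar of lamp_e, 135 mm above its underside. The bar is 16 mm wide (x) by 14 mm high (z) and runs 116 mm along y; clear opening under it 58 mm high, 96 mm wide between the handle posts. Axes as the lamp.
- hook0 (a point): right-hand (lowest y) double-prong hook: midway between its prongs, level with their upper side (264 mm up), 46 mm in front of the rail. Axes as the rail (prongs stand out along -x). Two level prongs 8 mm thick, 28 mm either side in y; tips turn up at x = -40 to -53 mm to z = 20 mm. Handle goes over the tips from -x, bar middle at z = 28 to 55 mm, then down; at rest its z is 7 mm.
- hook1 (a point): middle double-prong hook: midway between its prongs, level with their upper side (264 mm up), 46 mm in front of the rail. Axes as the rail (prongs stand out along -x). Two level prongs 8 mm thick, 28 mm either side in y; tips turn up at x = -40 to -53 mm to z = 20 mm. Handle goes over the tips from -x, bar middle at z = 28 to 55 mm, then down; at rest its z is 7 mm.
- hook2 (a point): left-hand (highest y) double-prong hook: midway between its prongs, level with their upper side (264 mm up), 46 mm in front of the rail. Axes as the rail (prongs stand out along -x). Two level prongs 8 mm thick, 28 mm either side in y; tips turn up at x = -40 to -53 mm to z = 20 mm. Handle goes over the tips from -x, bar middle at z = 28 to 55 mm, then down; at rest its z is 7 mm.
- rack: fixed steel rail along y with three hooks 155 mm apart on its front (robot) side. Rail 460 mm long, 30 mm deep, 30 mm high, its middle 270 mm above the bench, on two posts 195 mm either side of centre, behind it. Origin: on the bench below the middle of the rail's front face; x away from the robot, z up.
- tray: fixed grey sheet-metal repair tray, outside 330 mm (x) by 155 mm (y), walls 30 mm high and 5 mm thick, floor 5 mm thick, parted by one wall across the middle into two open nests of about 157 by 145 mm, one lamp each. Origin: centre of its underside; x along its length, z up.
- nest_near (a point): centre of the floor of the tray nest nearer to the robot; axes as the tray.
- nest_far (a point): centre of the floor of the tray nest farther from the robot; axes as the tray.
- funnel: stainless funnel standing mouth down, 110 mm across, 120 mm high; not part of the job. Origin: centre of its underside.
- scraper: red plastic scraper lying flat under the rail, about 175 mm long, 16 mm high; not part of the job. Origin: on the bench near its middle.
- block: small wooden block, 90 by 45 by 38 mm; not part of the job. Origin: centre of its underside.
Not all that is in view belongs to the job. Leave any green look-alike of the lamp_d alone. What is shaped like the lamp_c but orange is not meant.

How it is judged:
By the outcome, as a careful person would: the job done as asked, in the order asked, and still so for the second after the job is handed in, with the robot touching nothing.
Of lamp_a, lamp_b, lamp_c, lamp_d, lamp_e only 4 to 5 are there at a start; the rules pass over those that are not, and their reading is None.
At some moment in a run one of lamp_a, lamp_b, lamp_c, lamp_d, lamp_e may be knocked a few centimetres aside while the robot is not near it.
Once in a run the grip may slacken for a moment while it holds something.
It also fails if it takes over 210 s, if anything falls off the work surface, if the arm or the gripper's body presses on something with over 40 N, if the wrist force passes 120 N, or if a joint passes its speed limit or range.

## Working session

There is one attempt and no reset: what is moved stays moved. The work goes in short steps, Python scripts to look and compute and a shell command to move; the robot and the scene stay as the last step left them, time stands still between calls to the robot, and variables do not carry over. Pictures are saved under pics/ and viewed, and the job is handed in when it is done.

```bash
ls; mkdir -p pics; python3 - <<'E'
from bench import ctrl,cams
import cv2
print(ctrl.get_obs(), ctrl.grip_point_offset)
for n in ["side","top","wrist"]:
    p=cams.camera(n); cv2.imwrite(f"pics/{n}0.png",p["color"][:,:,::-1])
    print(n,p["camera_matrix"].tolist(),(p.get("view") if n!="wrist" else p["tool_from_camera"]).round(4).tolist(),[k for k in p])
E
```

```text
pics
{'time_s': 0.0, 'q': array([ 1.11269846e+00,  1.81532593e-01,  1.60798327e+00,  1.51507064e-05,
        1.35378057e+00, -2.06304238e-01]), 'dq': array([-0.0004843 ,  0.00253723, -0.0012109 , -0.0002676 ,  0.00093664,
        0.00157012]), 'joint_efforts': array([ 1.35653201e-03, -4.44863856e+01, -3.51343954e+01, -5.44525210e-05,
        8.95935693e-03, -4.32605350e-05]), 'eef_pos': array([0.14312945, 0.5566495 , 0.40380059]), 'eef_rot': array([-2.84813492e-04,  1.25566080e-01,  9.92084892e-01, -8.02900517e-04]), 'wrist_force': array([-0.34159018,  0.37539383, -0.56224659]), 'torque': array([ 0.01114847, -0.00912346,  0.0103408 ]), 'opening': 0.9991012405342711} 0.1547
side [[402.03943468819836, 0.0, 282.2695096519828], [0.0, 402.03943468819836, 208.83443034002025], [0.0, 0.0, 1.0]] [[0.8961, -0.4438, 0.0072, -0.4639], [0.3057, 0.6289, 0.7149, -0.2816], [-0.3218, -0.6384, 0.6992, -1.0153], [0.0, 0.0, 0.0, 1.0]] ['color', 'camera_matrix', 'view', 'shot']
top [[483.1802340700115, 0.0, 278.85339700681885], [0.0, 483.1802340700115, 217.09178211104796], [0.0, 0.0, 1.0]] [[0.0167, -0.9999, -0.0028, 0.0092], [0.9984, 0.0165, 0.0546, -0.5307], [-0.0545, -0.0037, 0.9985, -1.5467], [0.0, 0.0, 0.0, 1.0]] ['color', 'camera_matrix', 'view', 'shot']
wrist [[292.77982186840546, 0.0, 280.49371127755796], [0.0, 292.77982186840546, 207.67815230064068], [0.0, 0.0, 1.0]] [[0.001, 0.963, 0.2695, 0.0687], [1.0, -0.0011, -0.0001, 0.0004], [0.0002, 0.2695, -0.963, 0.0312], [0.0, 0.0, 0.0, 1.0]] ['color', 'camera_matrix', 'tool_from_camera', 'shot']
```

View pics/side0.png

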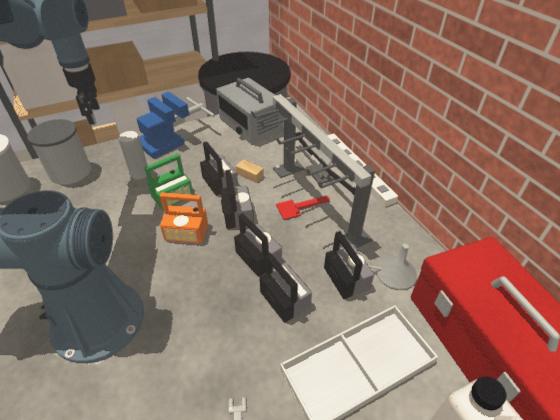

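View pics/top0.png

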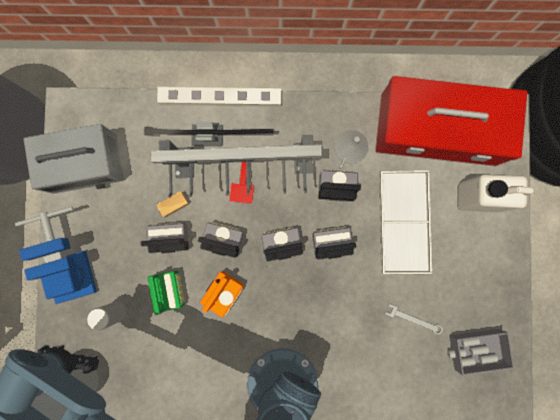

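View pics/wrist0.png

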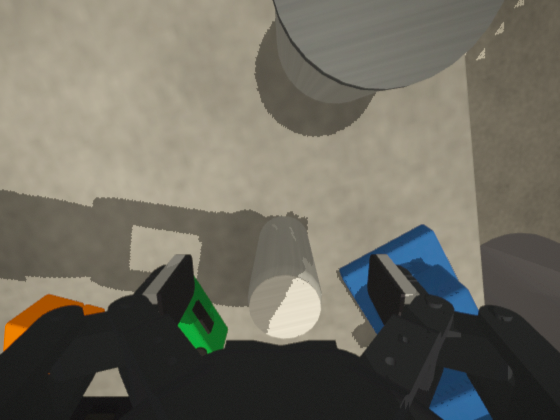

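```bash
cat > h.py <<'E'
import numpy as np, cv2
from bench import ctrl,cams,boxes_of,landmark_of
def ray(p,uv):
    K=p["camera_matrix"]; V=p["view"]
    d=np.linalg.inv(K)@np.array([uv[0],uv[1],1.]); d=np.array([d[0],-d[1],-d[2]])
    R=V[:3,:3]; return -R.T@V[:3,3], R.T@d
def atz(p,uv,z):
    o,d=ray(p,uv); return o+d*(z-o[2])/d[2]
def proj(p,X):
    X=np.atleast_2d(X); c=X@p["view"][:3,:3].T+p["view"][:3,3]
    c=c*[1,-1,-1]; u=c@p["camera_matrix"].T; return u[:,:2]/u[:,2:]
def tri(pa,ua,pb,ub):
    oa,da=ray(pa,ua); ob,db=ray(pb,ub); da=da/np.linalg.norm(da); db=db/np.linalg.norm(db)
    A=np.stack([da,-db],1); s=np.linalg.lstsq(A,ob-oa,rcond=None)[0]
    a=oa+s[0]*da;b=ob+s[1]*db; return (a+b)/2,np.linalg.norm(a-b)
E
python3 - <<'E'
from h import *
t=cams.camera("top"); s=cams.camera("side")
Z=dict(lamp_a=0,lamp_d=0,lamp_a_grip=.135,lamp_d_grip=.135,hook0=.264,hook1=.264,hook2=.264,rack=0,tray=0,nest_near=.005,nest_far=.005,funnel=0,block=0,scraper=0)
for n,z in Z.items():
    for nm,p in (("top",t),("side",s)):
        for r in landmark_of(p,n): print(n,nm,np.round(r["uv"],1),round(r["confidence"],2),atz(p,r["uv"],z).round(4)[:2])
im=cv2.resize(t["color"][140:340,130:440],None,fx=2.5,fy=2.5,interpolation=cv2.INTER_CUBIC); cv2.imwrite("pics/topz.png",im[:,:,::-1])
im=cv2.resize(s["color"][80:330,130:420],None,fx=2.4,fy=2.4,interpolation=cv2.INTER_CUBIC); cv2.imwrite("pics/sidez.png",im[:,:,::-1])
E
```

```text
lamp_a top [331.9 249.8] 0.8 [ 0.4278 -0.156 ]
lamp_a top [335.4 192.4] 0.75 [ 0.6152 -0.1654]
lamp_a top [221.2 245.2] 0.73 [0.4367 0.204 ]
lamp_a top [176.1 240.8] 0.7 [0.4485 0.3511]
lamp_a top [164.5 291.5] 0.68 [0.2841 0.384 ]
lamp_a top [217.4 290.9] 0.56 [0.2889 0.2129]
lamp_a side [185.5 229.6] 0.96 [0.2871 0.2064]
lamp_a side [233.1 212.3] 0.86 [0.4465 0.213 ]
lamp_a side [167.4 195.9] 0.85 [0.2771 0.3821]
lamp_a side [342.2 279.7] 0.7 [ 0.6206 -0.1649]
lamp_a side [253.8 263.8] 0.68 [ 0.4235 -0.0074]
lamp_a side [217.1 184.9] 0.63 [0.4459 0.3626]
lamp_a side [280.2 300.2] 0.57 [ 0.438  -0.1487]
lamp_d top [331.9 249.8] 0.8 [ 0.4278 -0.156 ]
lamp_d top [335.4 192.4] 0.75 [ 0.6152 -0.1654]
lamp_d top [221.2 245.2] 0.73 [0.4367 0.204 ]
lamp_d top [176.1 240.8] 0.7 [0.4485 0.3511]
lamp_d top [164.5 291.5] 0.68 [0.2841 0.384 ]
lamp_d top [217.4 290.9] 0.56 [0.2889 0.2129]
lamp_d side [185.5 229.6] 0.96 [0.2871 0.2064]
lamp_d side [233.1 212.3] 0.86 [0.4465 0.213 ]
lamp_d side [167.4 195.9] 0.85 [0.2771 0.3821]
lamp_d side [342.2 279.7] 0.7 [ 0.6206 -0.1649]
lamp_d side [253.8 26
[... 2150 characters left out ...]
.49 [ 0.4501 -0.1717]
nest_near side [329.9 376.7] 0.7 [ 0.4491 -0.382 ]
nest_near side [280.6 268.3] 0.65 [ 0.4834 -0.0586]
nest_near side [270.2 120.7] 0.27 [0.7816 0.6463]
nest_far top [400.3 195.9] 0.59 [ 0.6067 -0.3762]
nest_far side [385.5 346.3] 0.71 [ 0.6072 -0.3781]
funnel top [349.2 145.1] 0.74 [ 0.7721 -0.2091]
funnel side [397.5 274.7] 0.68 [ 0.7687 -0.2185]
funnel side [298.5 147. ] 0.3 [0.804  0.4367]
block top [174.9 205.6] 0.67 [0.5633 0.3583]
block side [282.2 302.1] 0.74 [ 0.4402 -0.1562]
block side [250.  174.7] 0.64 [0.5698 0.364 ]
block side [282.4 267.4] 0.36 [ 0.4911 -0.0546]
scraper top [241.7 183.8] 0.95 [0.6384 0.1415]
scraper side [298.5 208.1] 0.76 [0.6451 0.138 ]
```

View pics/topz.png

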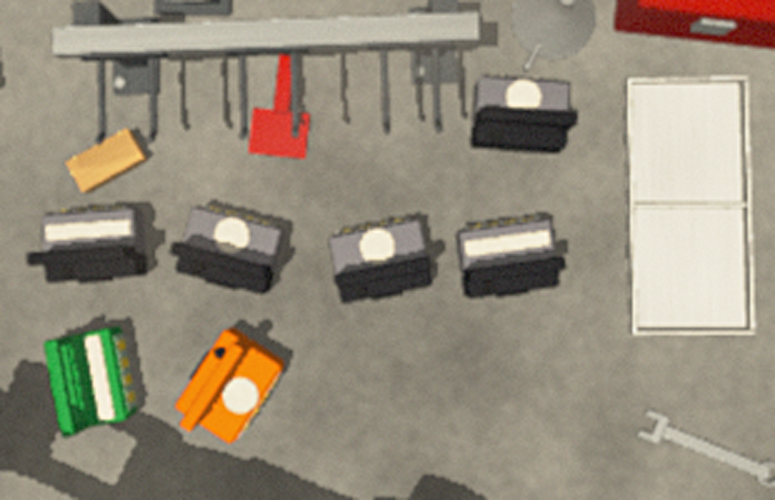

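View pics/sidez.png

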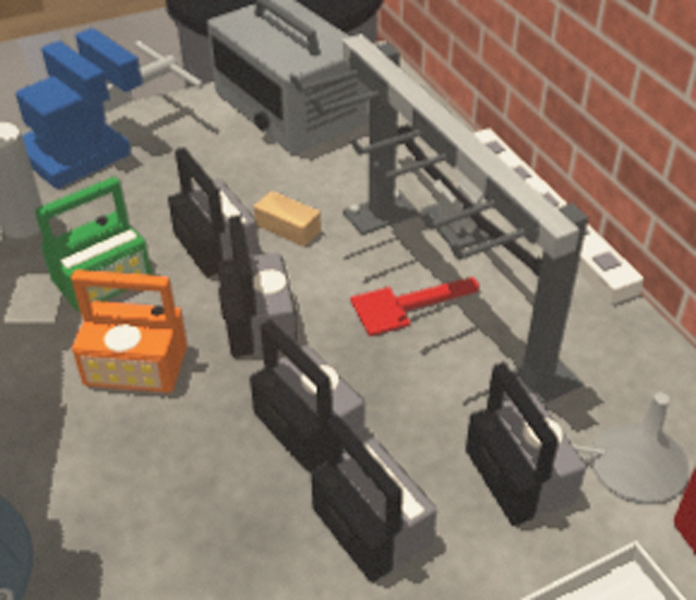

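```bash
cat >> h.py <<'E'
from scipy.optimize import minimize
def T(x,y,a,P):
    c,s=np.cos(a),np.sin(a); P=np.atleast_2d(P); return np.stack([x+c*P[:,0]-s*P[:,1],y+s*P[:,0]+c*P[:,1],P[:,2]],1)
def box(x0,x1,y0,y1,z0,z1): return np.array([[x,y,z] for x in(x0,x1) for y in (y0,y1) for z in (z0,z1)])
BAR=box(-.008,.008,-.058,.058,.128,.142); BODY=box(-.03,.058,-.058,.058,0,.07); HANDLE=box(-.008,.008,-.058,.058,.07,.142)
def hull(p,P): return cv2.convexHull(proj(p,P).astype(np.float32))
def overlay(p,poses,roi,f,fn,zoff=0.):
    im=cv2.resize(p["color"][roi[1]:roi[3],roi[0]:roi[2]],None,fx=f,fy=f,interpolation=cv2.INTER_CUBIC)[:,:,::-1].copy()
    for q in poses:
        for B,c in ((BAR,(0,0,255)),(BODY,(0,255,0))):
            P=T(*q[:3],B); P[:,2]+=(q[3] if len(q)>3 else 0)
            h=(hull(p,P)-[roi[0],roi[1]]+.5)*f
            cv2.polylines(im,[h.astype(np.int32)],True,c,1)
    cv2.imwrite(fn,im)
E
cat > rail.py <<'E'
from h import *
def hooks(x,y,a): return [T(x,y,a,[-.046,d,.264])[0] for d in (-.155,0,.155)]
E
python3 - <<'E'
from h import *
r=np.radians
L=[(.447,.357,r(6)),(.441,.208,r(-17)),(.427,.02,r(11)),(.433,-.152,r(10)),(.618,-.165,r(-5))]
t=cams.camera("top"); s=cams.camera("side")
overlay(t,L,(130,140,440,340),2.5,"pics/ot.png")
overlay(s,L,(130,80,420,330),2.4,"pics/os.png")
E
```

```text
(no output)
```

View pics/ot.png

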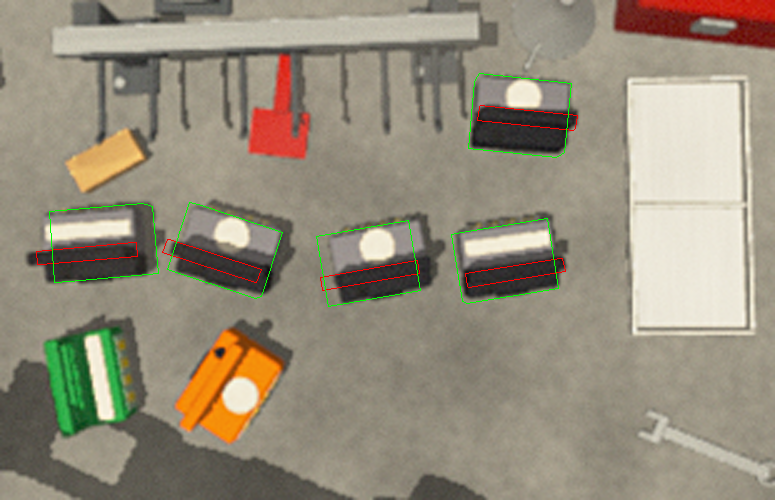

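View pics/os.png

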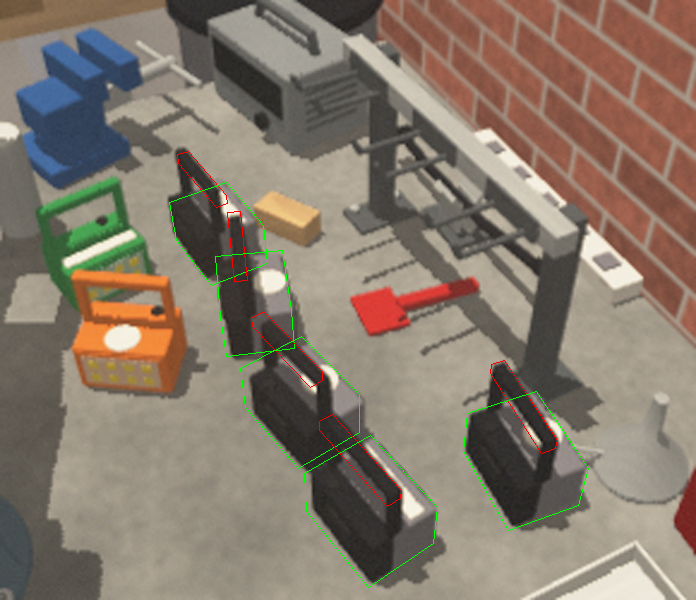

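```bash
cat >> h.py <<'E'
def gradm(p):
    g=cv2.GaussianBlur(p["color"],(0,0),1.0).astype(np.float32)
    gx=np.abs(cv2.Sobel(g,cv2.CV_32F,1,0)).max(2); gy=np.abs(cv2.Sobel(g,cv2.CV_32F,0,1)).max(2)
    return np.minimum(np.hypot(gx,gy),150)
def refine(ps,q,boxes,rng=(.012,.012,.12),dz=0.):
    G=[gradm(p) for p in ps]
    def f(v):
        tot=0
        for p,g in zip(ps,G):
            for B in boxes:
                P=T(*v,B); P[:,2]+=dz
                h=hull(p,P)[:,0]; h2=np.roll(h,-1,0)
                pts=np.concatenate([a+(b-a)*np.linspace(0,1,int(np.linalg.norm(b-a)*2)+2)[:,None] for a,b in zip(h,h2)]).astype(np.float32)
                tot-=cv2.remap(g,pts[:,0],pts[:,1],cv2.INTER_LINEAR).mean()
        return tot+200*sum(max(0,abs(v[i]-q[i])/rng[i]-1) for i in range(3))
    best=None
    for dx in (-.006,0,.006):
        for dy in (-.006,0,.006):
            x0=np.array(q)+[dx,dy,0]
            r=minimize(f,x0,method="Nelder-Mead",options=dict(initial_simplex=np.vstack([x0,x0+[.004,0,0],x0+[0,.004,0],x0+[0,0,.05]]),xatol=2e-4,fatol=.02))
            if best is None or r.fun<best.fun: best=r
    return best.x,best.fun
E
python3 - <<'E'
from h import *
r=np.radians
L=[(.447,.364,r(6)),(.441,.200,r(-17)),(.427,.007,r(11)),(.433,-.157,r(10)),(.618,-.168,r(-5))]
t=cams.camera("top"); s=cams.camera("side")
out=[]
for q in L:
    a,fa=refine([t,s],q,[BAR,BODY]); b,fb=refine([t],q,[BODY,BAR]); print(a[:2].round(4),np.degrees(a[2]).round(1),round(fa),b[:2].round(4),np.degrees(b[2]).round(1)); out.append(a)
RAIL=box(0,.03,-.23,.23,.255,.285); TRAY=box(-.165,.165,-.0775,.0775,0,.03)
R,_=refine([t,s],(.68,.13,r(4.6)),[RAIL],rng=(.03,.03,.1)); print("rail",R[:2],np.degrees(R[2]))
Y,_=refine([t,s],(.52,-.385,0),[TRAY],rng=(.02,.02,.1)); print("tray",Y[:2],np.degrees(Y[2]))
for d in (-.155,0,.155): print("hook",T(*R,[-.046,d,.264])[0].round(4))
overlay(t,out,(130,140,440,340),2.5,"pics/ot2.png")
overlay(s,out,(130,80,440,420),2.0,"pics/os2.png")
for fn,p,roi,f in (("pics/ot2.png",t,(130,140),2.5),("pics/os2.png",s,(130,80),2.0)):
    im=cv2.imread(fn)
    HK=[T(*R,box(-.046-.053,-.0,d+e-.004,d+e+.004,.256,.264)) for d in (-.155,0,.155) for e in (-.028,.028)]
    for P in [T(*R,RAIL),T(*Y,TRAY)]+HK: cv2.polylines(im,[((hull(p,P)-list(roi)+.5)*f).astype(np.int32)],True,(255,0,255),1)
    cv2.imwrite(fn,im)
E
```

```text
[0.4469 0.3669] 7.3 -422 [0.4492 0.3586] 8.7
[0.4428 0.2015] -11.8 -371 [0.4407 0.1955] -14.9
[0.4317 0.0044] 12.2 -403 [0.4325 0.0036] 14.8
[ 0.4368 -0.152 ] 7.5 -381 [ 0.4357 -0.1522] 7.6
[ 0.6195 -0.1664] -2.9 -439 [ 0.6214 -0.1672] -3.9
rail [0.674152   0.13398065] 2.955971312987578
tray [ 0.52204443 -0.39207192] 1.6026441364750539
hook [ 0.6362 -0.0232  0.264 ]
hook [0.6282 0.1316 0.264 ]
hook [0.6202 0.2864 0.264 ]
```

View pics/ot2.png

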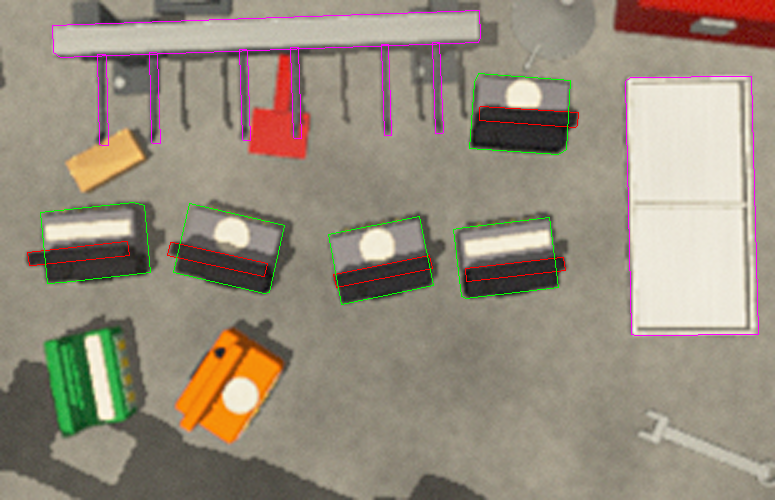

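View pics/os2.png

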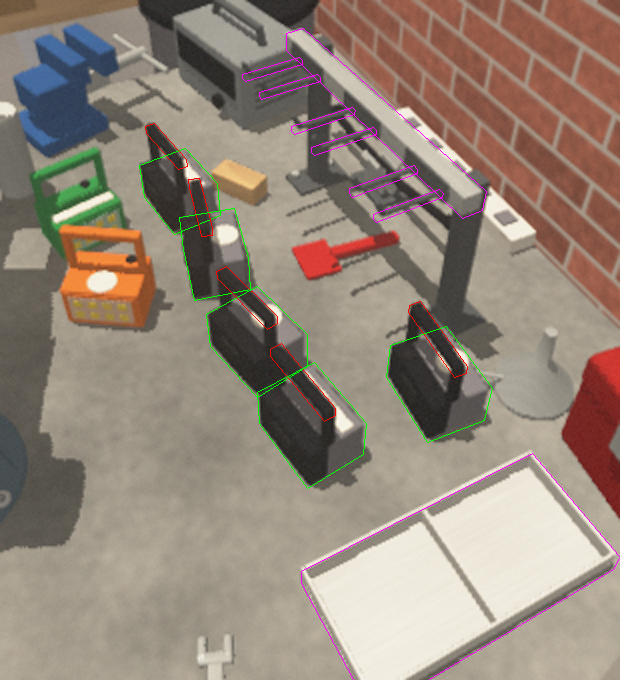

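```bash
python3 - <<'E'
from h import *
r=np.radians
t=cams.camera("top"); s=cams.camera("side")
cv2.imwrite("pics/rt.png",cv2.resize(t["color"][145:205,145:330],None,fx=4.2,fy=4.2,interpolation=cv2.INTER_CUBIC)[:,:,::-1])
cv2.imwrite("pics/rs.png",cv2.resize(s["color"][85:205,235:380],None,fx=4.8,fy=4.8,interpolation=cv2.INTER_CUBIC)[:,:,::-1])
E
```

```text
(no output)
```

View pics/rt.png

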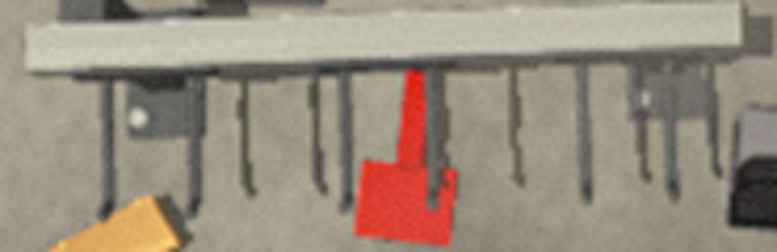

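View pics/rs.png

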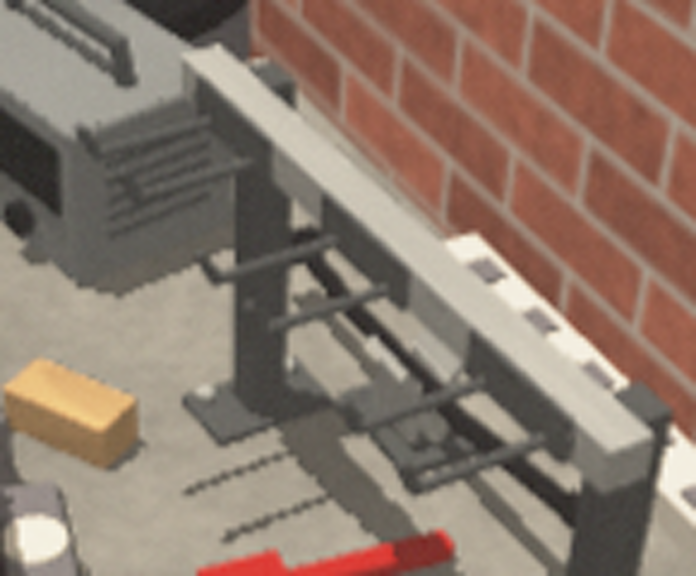

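```bash
python3 - <<'E'
from h import *
t=cams.camera("top")
P=[]
for u in [(170.5,196.2),(190.7,196),(227.1,195),(248.6,194.7),(284.7,193.5),(305.3,192.8)]:
    P.append(atz(t,u,.274)); print(P[-1].round(4))
P=np.array(P); print(np.degrees(np.arctan2(-(np.polyfit(P[:,1],P[:,0],1)[0]),1)))
# rail front edge top and ends
for u in [(151,145+73/4.2),(321.8,145+46/4.2)]: print(atz(t,u,.285).round(4),atz(t,u,.255).round(4))
E
```

```text
[0.568  0.3106 0.274 ]
[0.5694 0.2561 0.274 ]
[0.5738 0.1578 0.274 ]
[0.5755 0.0997 0.274 ]
[0.5804 0.0023 0.274 ]
[ 0.5832 -0.0533  0.274 ]
2.407036474271727
[0.6574 0.3632 0.285 ] [0.6623 0.3714 0.255 ]
[ 0.6822 -0.0957  0.285 ] [ 0.6878 -0.0982  0.255 ]
```

```bash
cat >> h.py <<'E'
from scipy.spatial.transform import Rotation as Ro
def tool():
    o=ctrl.get_obs(); w,x,y,z=o["eef_rot"]; return o,Ro.from_quat([x,y,z,w]).as_matrix()
def go(*tg):
    "targets (x,y,zgrasp,yawdeg): print tool-frame offsets"
    o,R=tool(); G=o["eef_pos"]+R[:,2]*ctrl.grip_point_offset
    ang=np.degrees(np.arctan2(R[1,1],R[0,1]))
    print("t",round(o["time_s"],2),"grasp",G.round(4),"jawyaw",ang.round(2),"open",round(o["opening"],3),"F",o["wrist_force"].round(1),"tilt",np.degrees(np.arccos(-R[2,2])).round(2),"q",o["q"].round(2))
    for t in tg:
        d=R.T@(np.array(t[:3])-G); s=ang-t[3]; s=(s+180)%360-180
        print(t,"-> offset",d.round(4).tolist(),"spin",round(s,1))
E
python3 - <<'E'
from h import *
go((.44,-.17,.26,-3.5),(.6195,-.167,.22,-3.5),(.6195,-.167,.135,-3.5))
E
```

```text
t 2.0 grasp [0.1433 0.5569 0.25  ] jawyaw 75.57 open 1.001 F [-0.7 -0.4 -0.4] tilt 0.0 q [ 1.11  0.18  1.61  0.    1.35 -0.21]
(0.44, -0.17, 0.26, -3.5) -> offset [-0.4685, -0.63, -0.01] spin 79.1
(0.6195, -0.167, 0.22, -3.5) -> offset [-0.6416, -0.5824, 0.03] spin 79.1
(0.6195, -0.167, 0.135, -3.5) -> offset [-0.6416, -0.5824, 0.115] spin 79.1
```

```bash
python3 -m handwheel '[{"offset":[-0.4685,-0.63,-0.01],"spin":79,"grip":1},{"offset":[-0.4685,-0.63,-0.01],"spin":79,"grip":1},{"offset":[-0.4685,-0.63,-0.01],"spin":79,"grip":1},{"offset":[-0.4685,-0.63,-0.01],"spin":79,"grip":1},{"offset":[-0.4685,-0.63,-0.01],"spin":79,"grip":1},{"offset":[-0.4685,-0.63,-0.01],"spin":79,"grip":1},{"offset":[-0.4685,-0.63,-0.01],"spin":79,"grip":1},{"offset":[-0.4685,-0.63,-0.01],"spin":79,"grip":1},{"offset":[-0.4685,-0.63,-0.01],"spin":79,"grip":1},{"offset":[-0.4685,-0.63,-0.01],"spin":79,"grip":1},{"offset":[-0.4685,-0.63,-0.01],"spin":79,"grip":1},{"offset":[-0.4685,-0.63,-0.01],"spin":79,"grip":1},{"offset":[-0.4685,-0.63,-0.01],"spin":79,"grip":1},{"offset":[-0.4685,-0.63,-0.01],"spin":79,"grip":1},{"offset":[-0.6416,-0.5824,0.03],"spin":79,"grip":1},{"offset":[-0.6416,-0.5824,0.03],"spin":79,"grip":1},{"offset":[-0.6416,-0.5824,0.03],"spin":79,"grip":1},{"offset":[-0.6416,-0.5824,0.03],"spin":79,"grip":1}]'
python3 - <<'E'
from h import *
go((.6195,-.167,.135,-3.5))
t=cams.camera("top");s=cams.camera("side"); w=cams.camera("wrist")
cv2.imwrite("pics/w1.png",w["color"][:,:,::-1])
L=[(.447,.364),(.442,.199),(.432,.004),(.436,-.152)]
for n,p in (("top",t),("side",s)):
    for r in landmark_of(p,"lamp_a"): print(n,atz(p,r["uv"],0)[:2].round(3))
E
```

```text
time_s: 4.25
eef_pos: [0.6214, -0.1652, 0.3703]
eef_rot: [-0.003, 0.727, 0.687, -0.001]
wrist_force: [-0.5, -0.5, -0.5]
opening: 1.001
t 4.25 grasp [ 0.6206 -0.1647  0.2156] jawyaw -3.27 open 1.001 F [-0.5 -0.5 -0.5] tilt 0.36 q [-0.44  0.36  1.46  0.    1.33 -0.39]
(0.6195, -0.167, 0.135, -3.5) -> offset [-0.0026, -0.0005, 0.0806] spin 0.2
top [0.439 0.189]
top [0.282 0.201]
top [0.443 0.396]
top [ 0.611 -0.375]
top [0.449 0.363]
top [0.28  0.386]
top [ 0.619 -0.154]
side [0.44  0.365]
side [0.436 0.208]
side [ 0.618 -0.165]
side [0.293 0.39 ]
side [0.434 0.003]
side [ 0.44  -0.157]
side [0.285 0.205]
```

View pics/w1.png

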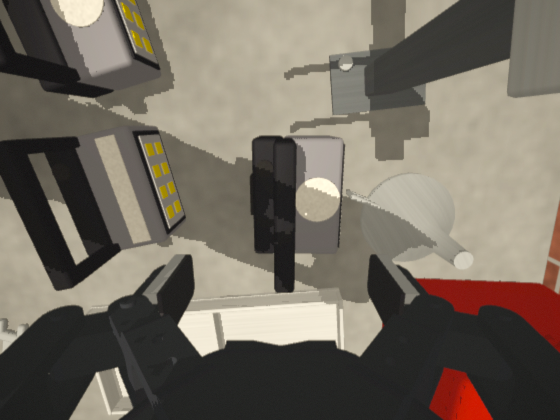

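```bash
cat >> h.py <<'E'
def wrist():
    o,R=tool(); p=cams.camera("wrist"); M=np.eye(4); M[:3,:3]=R; M[:3,3]=o["eef_pos"]
    p=dict(p); p["view"]=np.linalg.inv(M@p["tool_from_camera"]); return p
E
python3 - <<'E'
from h import *
p=wrist(); overlay(p,[(.6195,-.167,np.radians(-3.5)),(.436,-.152,np.radians(7.5))],(0,0,560,420),1.3,"pics/w2.png")
E
```

```text
(no output)
```

View pics/w2.png

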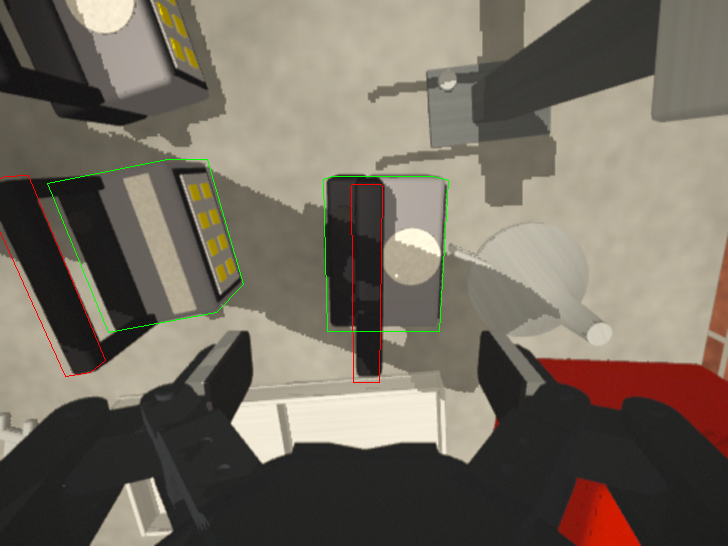

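```bash
python3 -m handwheel '[{"offset":[-0.001,0,0.04],"spin":0,"grip":1},{"offset":[-0.001,0,0.08],"spin":0,"grip":1},{"offset":[-0.001,0,0.08],"spin":0,"grip":1},{"offset":[-0.001,0,0.08],"spin":0,"grip":0},{"offset":[-0.001,0,0.08],"spin":0,"grip":0},{"offset":[-0.001,0,0.08],"spin":0,"grip":0},{"offset":[-0.001,0,0.08],"spin":0,"grip":0},{"offset":[-0.001,0,0.08],"spin":0,"grip":0},{"offset":[-0.001,0,0.08],"spin":0,"grip":0}]'
python3 - <<'E'
from h import *
go((.60,-.175,.175,-3.5),(.60,-.175,.304,-3.5))
E
```

```text
time_s: 5.68
eef_pos: [0.62, -0.1682, 0.2958]
eef_rot: [0.001, 0.728, 0.686, 0.001]
wrist_force: [2.1, -0.7, 5.8]
opening: 0.177
t 5.67 grasp [ 0.6204 -0.1683  0.1411] jawyaw -3.42 open 0.177 F [ 2.1 -0.7  5.8] tilt 0.14 q [-0.45  0.43  1.51  0.    1.19 -0.39]
(0.6, -0.175, 0.175, -3.5) -> offset [-0.0079, -0.0199, -0.034] spin 0.1
(0.6, -0.175, 0.304, -3.5) -> offset [-0.008, -0.0196, -0.163] spin 0.1
```

```bash
python3 -m handwheel '[{"offset":[0,0,-0.02],"spin":0,"grip":0},{"offset":[-0.008,-0.02,-0.05],"spin":0,"grip":0},{"offset":[-0.008,-0.02,-0.09],"spin":0,"grip":0},{"offset":[-0.008,-0.02,-0.13],"spin":0,"grip":0},{"offset":[-0.008,-0.02,-0.165],"spin":0,"grip":0},{"offset":[-0.008,-0.02,-0.165],"spin":0,"grip":0},{"offset":[-0.008,-0.02,-0.165],"spin":0,"grip":0}]'
python3 - <<'E'
from h import *
go((.52,-.16,.304,2.8),(.52,-.025,.304,2.8),(.632,-.025,.304,2.8))
p=wrist(); cv2.imwrite("pics/w3.png",p["color"][:,:,::-1])
s=cams.camera("side"); cv2.imwrite("pics/s3.png",s["color"][:,:,::-1])
E
```

```text
time_s: 6.55
eef_pos: [0.5984, -0.1745, 0.4573]
eef_rot: [-0.002, 0.728, 0.686, -0.001]
wrist_force: [-1.2, 0.2, -6.2]
opening: 0.167
t 6.55 grasp [ 0.5979 -0.1742  0.3026] jawyaw -3.43 open 0.167 F [-1.2  0.2 -6.2] tilt 0.23 q [-0.47  0.25  1.42 -0.    1.48 -0.41]
(0.52, -0.16, 0.304, 2.8) -> offset [0.0095, -0.0786, -0.001] spin -6.2
(0.52, -0.025, 0.304, 2.8) -> offset [0.1443, -0.0867, -0.0008] spin -6.2
(0.632, -0.025, 0.304, 2.8) -> offset [0.151, 0.0251, -0.0012] spin -6.2
```

View pics/w3.png

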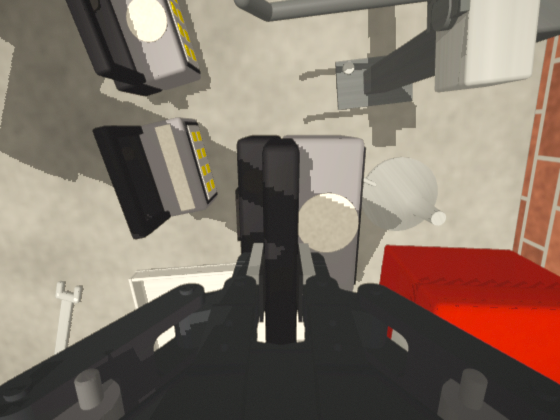

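View pics/s3.png

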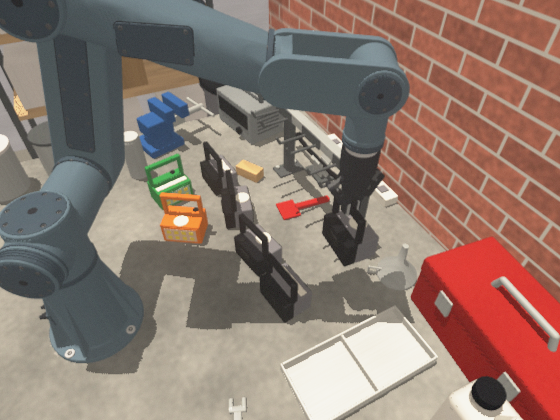

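```bash
python3 -m handwheel '[{"offset":[0.005,-0.04,-0.008],"spin":-6.2,"grip":0},{"offset":[0.0095,-0.085,-0.008],"spin":-6.2,"grip":0},{"offset":[0.05,-0.092,-0.008],"spin":-6.2,"grip":0},{"offset":[0.1,-0.092,-0.008],"spin":-6.2,"grip":0},{"offset":[0.144,-0.092,-0.008],"spin":-6.2,"grip":0},{"offset":[0.144,-0.092,-0.008],"spin":-6.2,"grip":0},{"offset":[0.144,-0.092,-0.008],"spin":-6.2,"grip":0}]'
python3 - <<'E'
from h import *
go((.632,-.0235,.309,2.8))
p=wrist(); cv2.imwrite("pics/w4.png",p["color"][:,:,::-1])
HK=[(.6355,-.0235),(.628,.1315),(.621,.2855)]
s=cams.camera("side"); t=cams.camera("top")
o,R=tool(); g=o["eef_pos"]+R[:,2]*.1547
overlay(s,[(g[0],g[1],np.radians(2.8),g[2]-.135-.005)],(180,80,440,330),2.4,"pics/s4.png")
E
```

```text
time_s: 7.52
eef_pos: [0.5156, -0.0254, 0.4664]
eef_rot: [-0.001, 0.689, 0.724, -0.001]
wrist_force: [-1.2, 0.2, -5.1]
opening: 0.171
t 7.53 grasp [ 0.5152 -0.0254  0.3117] jawyaw 2.82 open 0.171 F [-1.2  0.2 -5.1] tilt 0.13 q [-0.28  0.    1.68 -0.    1.47 -0.33]
(0.632, -0.0235, 0.309, 2.8) -> offset [-0.0038, 0.1167, 0.0024] spin 0.0
```

View pics/w4.png

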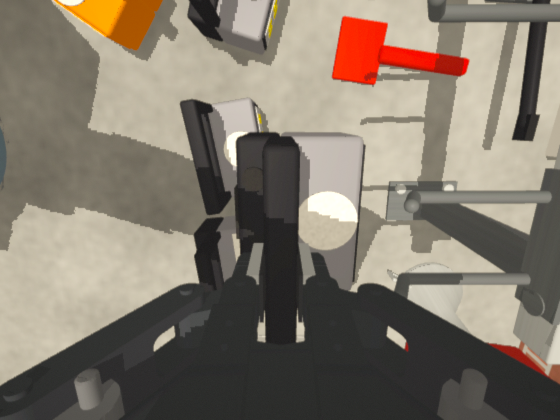

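View pics/s4.png

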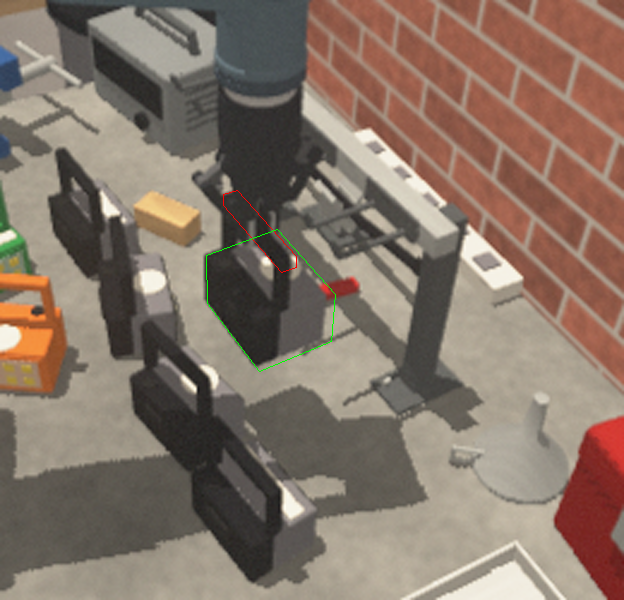

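```bash
python3 - <<'E'
from h import *
p=wrist()
for uv in [(430,199),(520,197),(430,281),(520,279),(410,203),(402,285)]: print(uv,atz(p,uv,.262).round(4))
E
```

```text
(430, 199) [0.6053 0.0037 0.262 ]
(520, 197) [0.6598 0.0076 0.262 ]
(430, 281) [ 0.6157 -0.0518  0.262 ]
(520, 279) [ 0.6747 -0.0474  0.262 ]
(410, 203) [0.5936 0.0006 0.262 ]
(402, 285) [ 0.5977 -0.0557  0.262 ]
```

```bash
python3 -m handwheel '[{"offset":[-0.001,0.03,0],"spin":0,"grip":0},{"offset":[-0.002,0.06,0],"spin":0,"grip":0},{"offset":[-0.003,0.09,0],"spin":0,"grip":0},{"offset":[-0.003,0.118,0],"spin":0,"grip":0},{"offset":[-0.003,0.118,0],"spin":0,"grip":0},{"offset":[-0.003,0.118,0],"spin":0,"grip":0},{"offset":[-0.003,0.118,0.015],"spin":0,"grip":0},{"offset":[-0.003,0.118,0.025],"spin":0,"grip":0},{"offset":[-0.003,0.118,0.025],"spin":0,"grip":0}]'
python3 - <<'E'
from h import *
go((.634,-.0235,.276,2.8))
p=wrist(); cv2.imwrite("pics/w5.png",p["color"][:,:,::-1])
s=cams.camera("side"); 
o,R=tool(); g=o["eef_pos"]+R[:,2]*.1547
overlay(s,[(g[0],g[1],np.radians(2.8),g[2]-.135-.005)],(180,80,440,330),2.4,"pics/s5.png")
E
```

```text
time_s: 8.85
eef_pos: [0.6331, -0.0228, 0.4408]
eef_rot: [-0.001, 0.69, 0.724, -0.001]
wrist_force: [0.2, -1.3, -5.6]
opening: 0.169
t 8.85 grasp [ 0.6326 -0.0227  0.2861] jawyaw 2.77 open 0.169 F [ 0.2 -1.3 -5.6] tilt 0.2 q [-0.22  0.28  1.41 -0.    1.45 -0.27]
(0.634, -0.0235, 0.276, 2.8) -> offset [-0.0009, 0.0014, 0.0101] spin -0.0
```

View pics/w5.png

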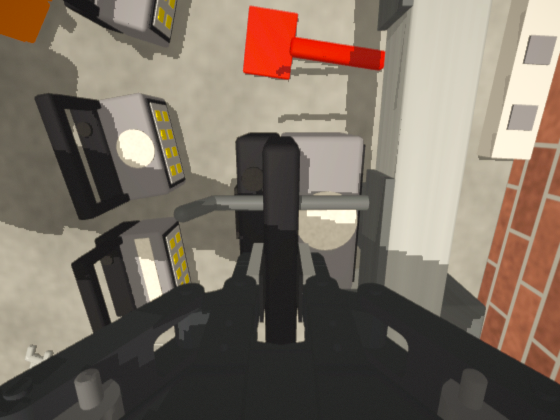

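View pics/s5.png

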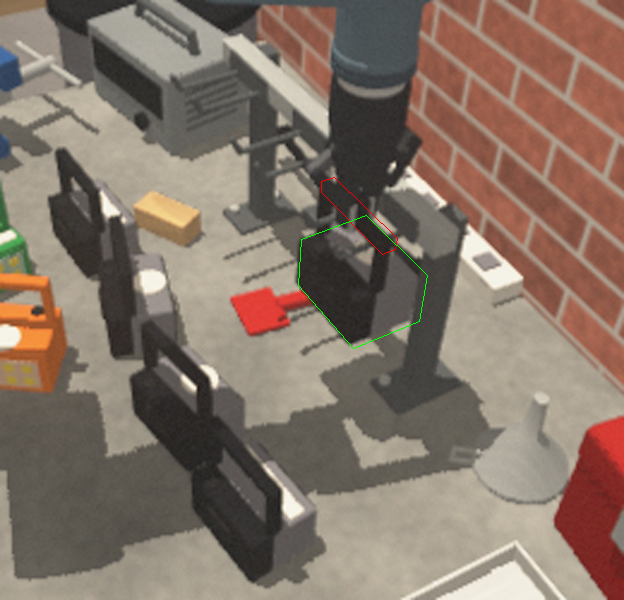

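Bar is above the prong between tip and rail (prong at row 203, tip at column 190 behind the bar). Lower until force shows contact.

```bash
python3 -m handwheel '[{"offset":[0,0.001,0.004],"spin":0,"grip":0},{"offset":[0,0.001,0.007],"spin":0,"grip":0},{"offset":[0,0.001,0.009],"spin":0,"grip":0},{"offset":[0,0.001,0.010],"spin":0,"grip":0},{"offset":[0,0.001,0.010],"spin":0,"grip":0}]'
```

```text
time_s: 9.57
eef_pos: [0.6348, -0.0228, 0.4327]
eef_rot: [0.0, 0.69, 0.724, 0.0]
wrist_force: [0.8, 0.3, -5.0]
opening: 0.174
```

```bash
python3 -m handwheel '[{"offset":[0,0,0.002],"spin":0,"grip":0},{"offset":[0,0,0.003],"spin":0,"grip":0},{"offset":[0,0,0.003],"spin":0,"grip":0}]'; python3 -m handwheel '[{"offset":[0,0,0.002],"spin":0,"grip":0},{"offset":[0,0,0.003],"spin":0,"grip":0},{"offset":[0,0,0.003],"spin":0,"grip":0}]'
```

```text
time_s: 9.95
eef_pos: [0.6348, -0.0227, 0.432]
eef_rot: [0.001, 0.69, 0.724, 0.0]
wrist_force: [-4.1, 2.1, 5.8]
opening: 0.174
time_s: 10.32
eef_pos: [0.6346, -0.0225, 0.4318]
eef_rot: [0.002, 0.69, 0.724, 0.001]
wrist_force: [-10.6, 2.0, 17.3]
opening: 0.168
```

```bash
python3 -m handwheel '[{"offset":[0,0,-0.003],"spin":0,"grip":0},{"offset":[0,0,-0.0035],"spin":0,"grip":0},{"offset":[0,0,-0.0035],"spin":0,"grip":0.2},{"offset":[0,0,-0.0035],"spin":0,"grip":0.25},{"offset":[0,0,-0.0035],"spin":0,"grip":0.3},{"offset":[0,0,-0.0035],"spin":0,"grip":0.35},{"offset":[0,0,-0.0035],"spin":0,"grip":0.4},{"offset":[0,0,-0.0035],"spin":0,"grip":0.4},{"offset":[0,0,-0.0035],"spin":0,"grip":0.4}]'
python3 - <<'E'
from h import *
go((.634,-.0235,.40,2.8))
p=wrist(); cv2.imwrite("pics/w6.png",p["color"][:,:,::-1])
E
```

```text
time_s: 11.45
eef_pos: [0.6348, -0.0228, 0.4302]
eef_rot: [0.0, 0.69, 0.724, 0.0]
wrist_force: [0.0, -0.6, 0.4]
opening: 0.4
t 11.45 grasp [ 0.6348 -0.0228  0.2755] jawyaw 2.77 open 0.4 F [ 0.  -0.6  0.4] tilt 0.0 q [-0.22  0.29  1.42 -0.    1.43 -0.27]
(0.634, -0.0235, 0.4, 2.8) -> offset [-0.0007, -0.0008, -0.1245] spin -0.0
```

View pics/w6.png

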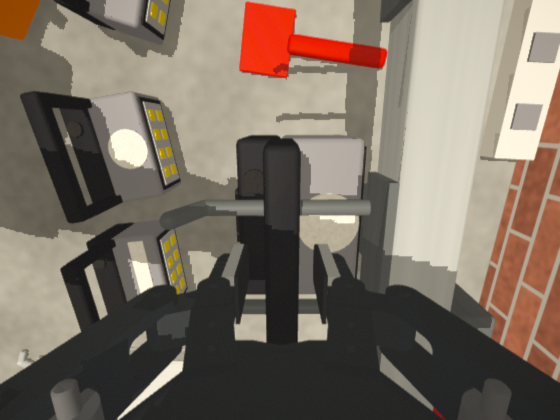

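```bash
python3 -m handwheel '[{"offset":[0,0,-0.03],"spin":0,"grip":0.4},{"offset":[0,0,-0.08],"spin":0,"grip":0.4},{"offset":[0,0,-0.125],"spin":0,"grip":0.4},{"offset":[0,0,-0.125],"spin":0,"grip":0.4},{"offset":[0,0,-0.125],"spin":0,"grip":0.6}]'
python3 - <<'E'
from h import *
go((.432,.004,.36,13),(.432,.004,.22,13))
s=cams.camera("side"); t=cams.camera("top")
overlay(t,[],(130,140,440,340),2.5,"pics/t7.png"); overlay(s,[],(130,80,440,330),2.4,"pics/s7.png")
E
```

```text
time_s: 12.12
eef_pos: [0.6347, -0.0227, 0.5546]
eef_rot: [-0.0, 0.69, 0.724, -0.0]
wrist_force: [-0.3, 0.4, 0.5]
opening: 0.589
t 12.12 grasp [ 0.6346 -0.0227  0.3999] jawyaw 2.78 open 0.589 F [-0.3  0.4  0.5] tilt 0.03 q [-0.22  0.24  1.24 -0.    1.66 -0.27]
(0.432, 0.004, 0.36, 13) -> offset [0.0365, -0.2011, 0.04] spin -10.2
(0.432, 0.004, 0.22, 13) -> offset [0.0365, -0.201, 0.18] spin -10.2
```

View pics/t7.png

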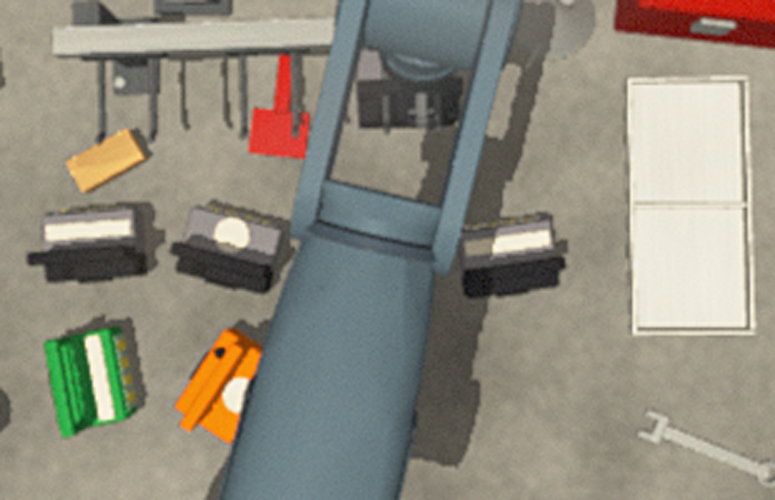

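View pics/s7.png

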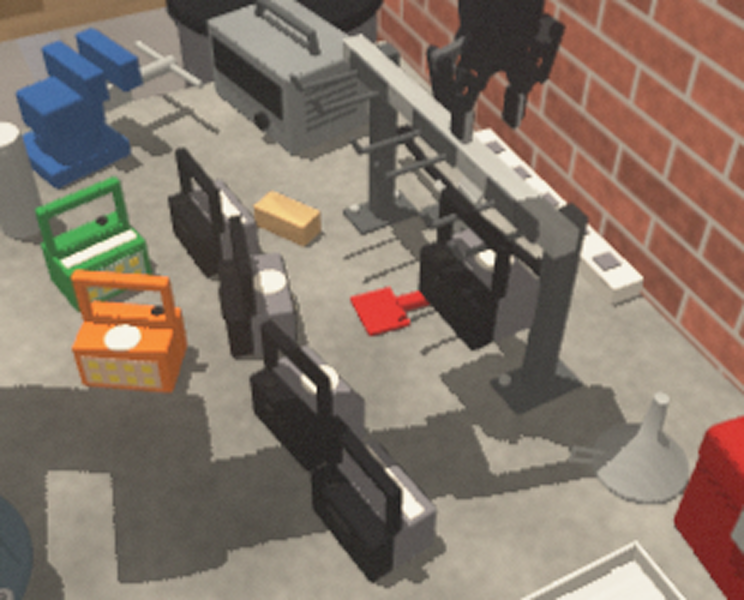

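Lamp 1 hangs on hook0. On to the middle round lamp.

```bash
python3 -m handwheel '[{"offset":[0.0365,-0.201,0.04],"spin":-10.2,"grip":1},{"offset":[0.0365,-0.201,0.04],"spin":-10.2,"grip":1},{"offset":[0.0365,-0.201,0.04],"spin":-10.2,"grip":1},{"offset":[0.0365,-0.201,0.08],"spin":-10.2,"grip":1},{"offset":[0.0365,-0.201,0.13],"spin":-10.2,"grip":1},{"offset":[0.0365,-0.201,0.18],"spin":-10.2,"grip":1},{"offset":[0.0365,-0.201,0.18],"spin":-10.2,"grip":1},{"offset":[0.0365,-0.201,0.18],"spin":-10.2,"grip":1}]'
python3 - <<'E'
from h import *
go((.432,.004,.137,13))
p=wrist(); s=cams.camera("side"); q,f=refine([p,s],(.432,.004,np.radians(13)),[BAR,BODY]); print(q[:2].round(4),np.degrees(q[2]).round(1),f)
overlay(p,[q],(0,0,560,420),1.3,"pics/w8.png")
E
```

```text
time_s: 13.22
eef_pos: [0.4328, 0.0038, 0.3764]
eef_rot: [0.0, 0.623, 0.782, 0.0]
wrist_force: [0.1, -0.1, 0.4]
opening: 1.006
t 13.22 grasp [0.4329 0.0038 0.2217] jawyaw 12.97 open 1.006 F [ 0.1 -0.1  0.4] tilt 0.05 q [-0.27 -0.12  1.98  0.    1.29 -0.49]
(0.432, 0.004, 0.137, 13) -> offset [0.0005, -0.0009, 0.0847] spin -0.0
[0.4321 0.0069] 12.1 -391.00006103515625
```

View pics/w8.png

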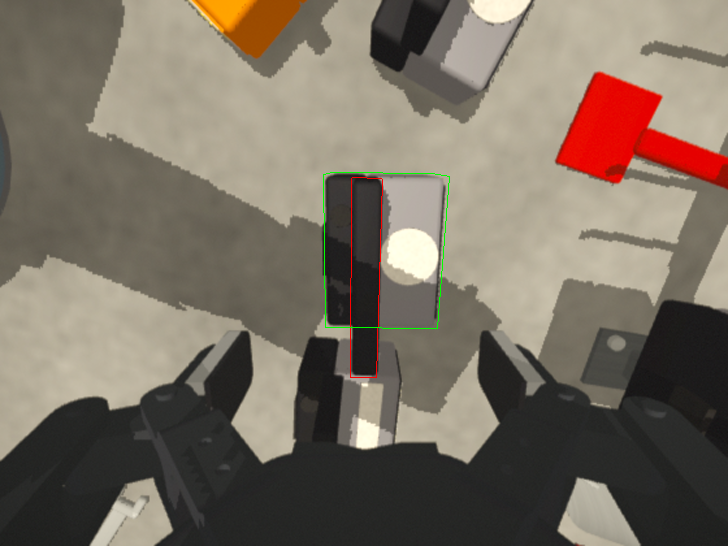

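```bash
python3 -m handwheel '[{"offset":[0.003,0,0.04],"spin":1,"grip":1},{"offset":[0.003,0,0.085],"spin":1,"grip":1},{"offset":[0.003,0,0.085],"spin":1,"grip":1},{"offset":[0.003,0,0.085],"spin":1,"grip":0},{"offset":[0.003,0,0.085],"spin":1,"grip":0},{"offset":[0.003,0,0.085],"spin":1,"grip":0},{"offset":[0.003,0,0.085],"spin":1,"grip":0},{"offset":[0.003,0,0.085],"spin":1,"grip":0},{"offset":[0.003,0,0.085],"spin":1,"grip":0},{"offset":[0.003,0,0.065],"spin":1,"grip":0},{"offset":[0.003,0,0.015],"spin":1,"grip":0},{"offset":[0.003,0,-0.03],"spin":1,"grip":0},{"offset":[0.003,0,-0.085],"spin":1,"grip":0},{"offset":[0.003,0,-0.085],"spin":1,"grip":0},{"offset":[0.003,0,-0.085],"spin":1,"grip":0}]'
python3 - <<'E'
from h import *
go((.51,.1315,.308,2.8),(.626,.1315,.308,2.8))
p=wrist(); 
cv2.imwrite("pics/w9.png",p["color"][:,:,::-1])
E
```

```text
time_s: 15.2
eef_pos: [0.431, 0.007, 0.4584]
eef_rot: [-0.001, 0.63, 0.777, -0.001]
wrist_force: [-0.6, 0.2, -4.7]
opening: 0.171
t 15.2 grasp [0.4305 0.0071 0.3037] jawyaw 11.97 open 0.171 F [-0.6  0.2 -4.7] tilt 0.18 q [-0.26 -0.2   1.88 -0.    1.47 -0.47]
(0.51, 0.1315, 0.308, 2.8) -> offset [0.1052, 0.1035, -0.0045] spin 9.2
(0.626, 0.1315, 0.308, 2.8) -> offset [0.0812, 0.217, -0.0048] spin 9.2
```

View pics/w9.png

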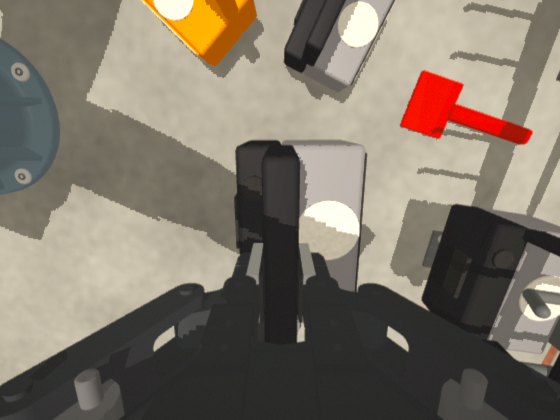

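```bash
python3 -m handwheel '[{"offset":[0.04,0.035,-0.006],"spin":9.2,"grip":0},{"offset":[0.08,0.07,-0.006],"spin":9.2,"grip":0},{"offset":[0.106,0.098,-0.006],"spin":9.2,"grip":0},{"offset":[0.106,0.098,-0.006],"spin":9.2,"grip":0},{"offset":[0.106,0.098,-0.006],"spin":9.2,"grip":0},{"offset":[0.106,0.098,-0.006],"spin":9.2,"grip":0}]'
python3 - <<'E'
from h import *
go((.626,.1315,.308,2.8))
p=wrist(); cv2.imwrite("pics/w10.png",p["color"][:,:,::-1])
s=cams.camera("side"); 
o,R=tool(); g=o["eef_pos"]+R[:,2]*.1547
overlay(s,[(g[0],g[1],np.radians(2.8),g[2]-.135-.002)],(180,80,440,330),2.4,"pics/s10.png")
E
```

```text
time_s: 16.0
eef_pos: [0.505, 0.1302, 0.4652]
eef_rot: [-0.001, 0.69, 0.724, -0.001]
wrist_force: [-0.6, 0.3, -3.7]
opening: 0.174
t 16.0 grasp [0.5047 0.1301 0.3105] jawyaw 2.72 open 0.174 F [-0.6  0.3 -3.7] tilt 0.11 q [ 0.02  0.01  1.67 -0.    1.46 -0.02]
(0.626, 0.1315, 0.308, 2.8) -> offset [-0.0044, 0.1212, 0.0023] spin -0.1
```

View pics/w10.png

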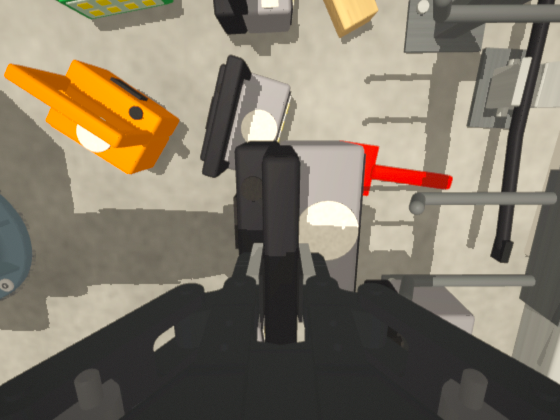

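View pics/s10.png

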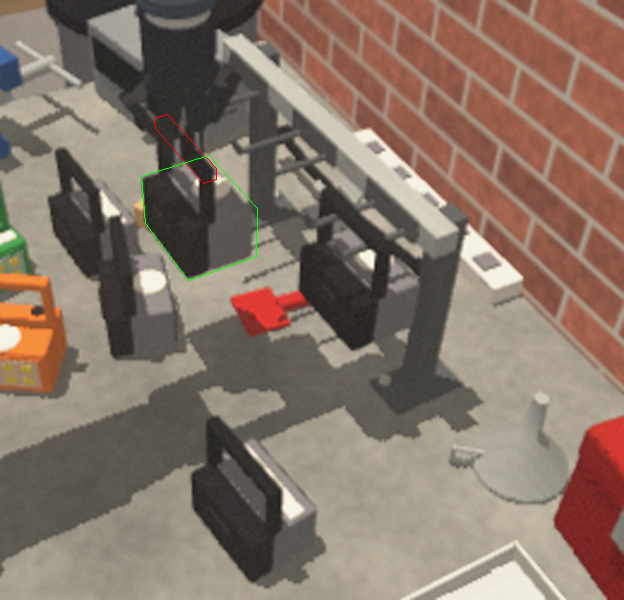

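```bash
python3 -m handwheel '[{"offset":[-0.001,0.03,0],"spin":0,"grip":0},{"offset":[-0.002,0.06,0],"spin":0,"grip":0},{"offset":[-0.003,0.09,0],"spin":0,"grip":0},{"offset":[-0.003,0.121,0],"spin":0,"grip":0},{"offset":[-0.003,0.121,0],"spin":0,"grip":0},{"offset":[-0.003,0.121,0],"spin":0,"grip":0},{"offset":[-0.003,0.121,0.01],"spin":0,"grip":0},{"offset":[-0.003,0.121,0.02],"spin":0,"grip":0},{"offset":[-0.003,0.121,0.03],"spin":0,"grip":0},{"offset":[-0.003,0.121,0.031],"spin":0,"grip":0},{"offset":[-0.003,0.121,0.031],"spin":0,"grip":0}]'
python3 - <<'E'
from h import *
go((.626,.1315,.273,2.8))
p=wrist(); cv2.imwrite("pics/w11.png",p["color"][:,:,::-1])
E
```

```text
time_s: 17.48
eef_pos: [0.6265, 0.1338, 0.4351]
eef_rot: [-0.0, 0.69, 0.724, -0.0]
wrist_force: [0.2, 0.0, -3.3]
opening: 0.178
t 17.48 grasp [0.6265 0.1338 0.2804] jawyaw 2.78 open 0.178 F [ 0.2  0.  -3.3] tilt 0.0 q [ 0.03  0.3   1.4   0.    1.44 -0.02]
(0.626, 0.1315, 0.273, 2.8) -> offset [-0.0023, -0.0006, 0.0074] spin -0.0
```

View pics/w11.png

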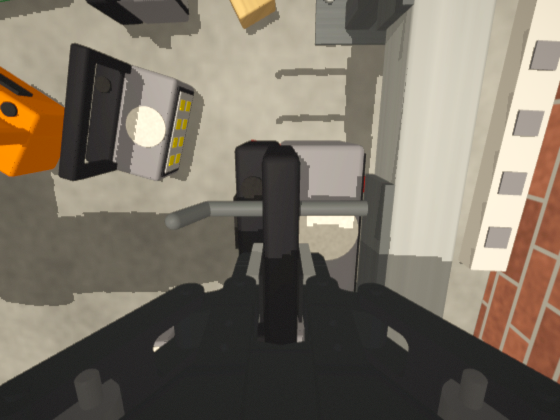

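```bash
python3 -m handwheel '[{"offset":[0,0,0.002],"spin":0,"grip":0},{"offset":[0,0,0.005],"spin":0,"grip":0},{"offset":[0,0,0.006],"spin":0,"grip":0},{"offset":[0,0,0.006],"spin":0,"grip":0}]'
```

```text
time_s: 18.02
eef_pos: [0.6264, 0.1337, 0.429]
eef_rot: [-0.0, 0.69, 0.724, -0.0]
wrist_force: [-0.7, -0.4, -3.6]
opening: 0.174
```

```bash
python3 -m handwheel '[{"offset":[0,0,0.002],"spin":0,"grip":0},{"offset":[0,0,0.002],"spin":0,"grip":0},{"offset":[0,0,0.002],"spin":0,"grip":0}]'
```

```text
time_s: 18.4
eef_pos: [0.6265, 0.1337, 0.4273]
eef_rot: [0.0, 0.69, 0.724, 0.0]
wrist_force: [-0.2, -0.4, -2.9]
opening: 0.172
```

```bash
python3 -m handwheel '[{"offset":[0,0,0.002],"spin":0,"grip":0},{"offset":[0,0,0.002],"spin":0,"grip":0},{"offset":[0,0,0.002],"spin":0,"grip":0}]';  python3 -m handwheel '[{"offset":[0,0,0.001],"spin":0,"grip":0},{"offset":[0,0,0.002],"spin":0,"grip":0},{"offset":[0,0,0.002],"spin":0,"grip":0}]'
```

```text
time_s: 18.77
eef_pos: [0.6264, 0.1338, 0.4271]
eef_rot: [0.001, 0.69, 0.724, 0.001]
wrist_force: [-3.7, -1.2, 5.0]
opening: 0.17
time_s: 19.15
eef_pos: [0.6263, 0.1338, 0.427]
eef_rot: [0.001, 0.69, 0.724, 0.001]
wrist_force: [-8.5, -0.7, 13.9]
opening: 0.177
```

Contact. Relax and release.

```bash
python3 -m handwheel '[{"offset":[0,0,-0.003],"spin":0,"grip":0},{"offset":[0,0,-0.003],"spin":0,"grip":0},{"offset":[0,0,-0.003],"spin":0,"grip":0.2},{"offset":[0,0,-0.003],"spin":0,"grip":0.25},{"offset":[0,0,-0.003],"spin":0,"grip":0.3},{"offset":[0,0,-0.003],"spin":0,"grip":0.35},{"offset":[0,0,-0.003],"spin":0,"grip":0.4},{"offset":[0,0,-0.003],"spin":0,"grip":0.4},{"offset":[0,0,-0.03],"spin":0,"grip":0.4},{"offset":[0,0,-0.08],"spin":0,"grip":0.4},{"offset":[0,0,-0.13],"spin":0,"grip":0.4},{"offset":[0,0,-0.13],"spin":0,"grip":0.6}]'
python3 - <<'E'
from h import *
go((.442,.199,.36,-13),(.442,.199,.22,-13))
s=cams.camera("side"); t=cams.camera("top")
overlay(t,[],(130,140,440,340),2.5,"pics/t12.png"); overlay(s,[],(130,80,440,330),2.4,"pics/s12.png")
E
```

```text
time_s: 20.65
eef_pos: [0.6265, 0.1338, 0.5594]
eef_rot: [0.004, 0.69, 0.724, 0.004]
wrist_force: [-0.5, 0.8, 0.5]
opening: 0.594
t 20.65 grasp [0.6281 0.1339 0.4047] jawyaw 2.78 open 0.594 F [-0.5  0.8  0.5] tilt 0.58 q [ 0.03  0.25  1.22 -0.    1.66 -0.02]
(0.442, 0.199, 0.36, -13) -> offset [0.0741, -0.1832, 0.0428] spin 15.8
(0.442, 0.199, 0.22, -13) -> offset [0.0741, -0.1846, 0.1828] spin 15.8
```

View pics/s12.png

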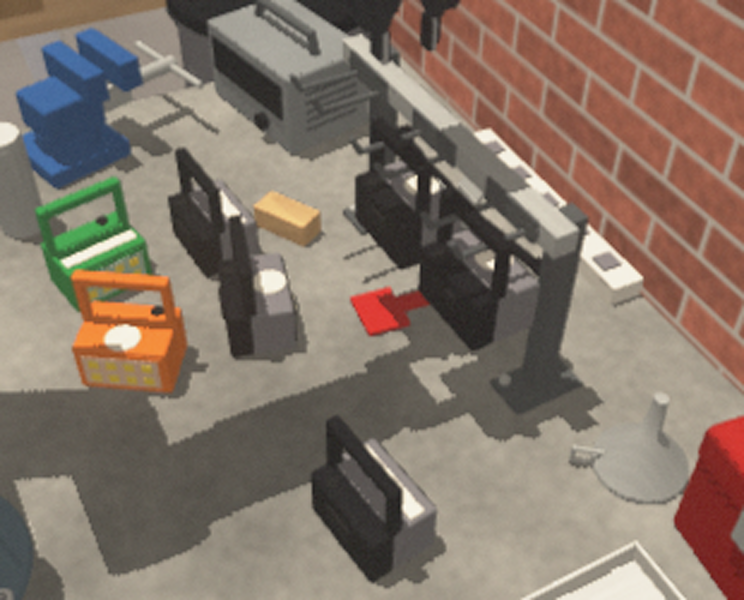

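```bash
python3 -m handwheel '[{"offset":[0.0741,-0.184,0.02],"spin":15.8,"grip":1},{"offset":[0.0741,-0.184,0.02],"spin":15.8,"grip":1},{"offset":[0.0741,-0.184,0.03],"spin":15.8,"grip":1},{"offset":[0.0741,-0.184,0.04],"spin":15.8,"grip":1},{"offset":[0.0741,-0.184,0.09],"spin":15.8,"grip":1},{"offset":[0.0741,-0.184,0.14],"spin":15.8,"grip":1},{"offset":[0.0741,-0.184,0.18],"spin":15.8,"grip":1},{"offset":[0.0741,-0.184,0.18],"spin":15.8,"grip":1},{"offset":[0.0741,-0.184,0.18],"spin":15.8,"grip":1}]'
python3 - <<'E'
from h import *
p=wrist(); s=cams.camera("side"); q,f=refine([p,s],(.442,.199,np.radians(-13)),[BAR,BODY]); print(q[:2].round(4),np.degrees(q[2]).round(1),f)
go((q[0],q[1],.136,np.degrees(q[2])))
overlay(p,[q],(0,0,560,420),1.3,"pics/w13.png")
E
```

```text
time_s: 21.88
eef_pos: [0.4394, 0.1989, 0.374]
eef_rot: [0.0, 0.783, 0.622, 0.0]
wrist_force: [0.4, 0.5, 0.5]
opening: 1.003
[0.4435 0.2031] -13.6 -380.2420349121094
t 21.98 grasp [0.4403 0.1991 0.2204] jawyaw -13.03 open 0.999 F [0.4 0.4 0. ] tilt 0.18 q [ 0.18  0.    1.86 -0.    1.27  0.41]
(np.float64(0.44348432281739225), np.float64(0.20307599099869927), 0.136, np.float64(-13.576544449898144)) -> offset [0.0045, 0.002, 0.0844] spin 0.6
```

View pics/w13.png

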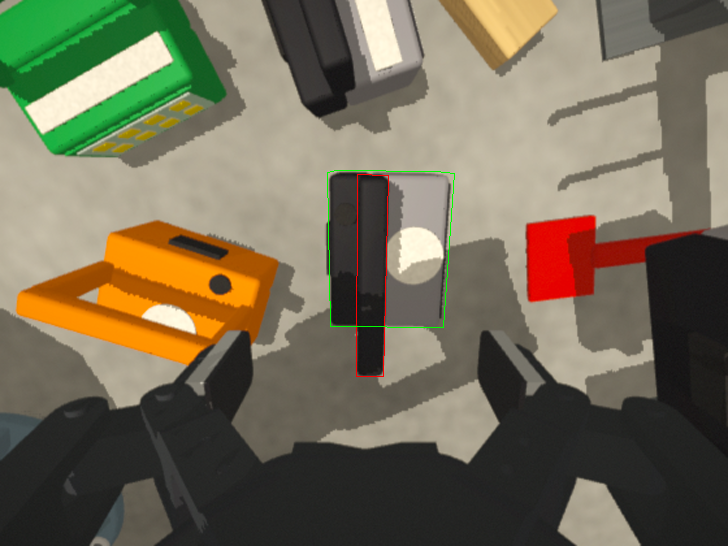

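```bash
python3 -m handwheel '[{"offset":[0.0045,0.002,0.04],"spin":0.6,"grip":1},{"offset":[0.0045,0.002,0.084],"spin":0.6,"grip":1},{"offset":[0.0045,0.002,0.084],"spin":0.6,"grip":1},{"offset":[0.0045,0.002,0.084],"spin":0.6,"grip":0},{"offset":[0.0045,0.002,0.084],"spin":0.6,"grip":0},{"offset":[0.0045,0.002,0.084],"spin":0.6,"grip":0},{"offset":[0.0045,0.002,0.084],"spin":0.6,"grip":0},{"offset":[0.0045,0.002,0.084],"spin":0.6,"grip":0},{"offset":[0.0045,0.002,0.084],"spin":0.6,"grip":0},{"offset":[0.0045,0.002,0.065],"spin":0.6,"grip":0},{"offset":[0.0045,0.002,0.015],"spin":0.6,"grip":0},{"offset":[0.0045,0.002,-0.03],"spin":0.6,"grip":0},{"offset":[0.0045,0.002,-0.09],"spin":0.6,"grip":0},{"offset":[0.0045,0.002,-0.09],"spin":0.6,"grip":0},{"offset":[0.0045,0.002,-0.09],"spin":0.6,"grip":0}]'
python3 - <<'E'
from h import *
go((.495,.286,.309,2.8),(.619,.286,.308,2.8))
p=wrist(); 
cv2.imwrite("pics/w14.png",p["color"][:,:,::-1])
E
```

```text
time_s: 23.85
eef_pos: [0.4414, 0.2027, 0.4611]
eef_rot: [-0.001, 0.786, 0.618, -0.002]
wrist_force: [-1.0, 0.4, -6.4]
opening: 0.173
t 23.85 grasp [0.4408 0.2026 0.3064] jawyaw -13.62 open 0.173 F [-1.   0.4 -6.4] tilt 0.22 q [ 0.19 -0.07  1.75  0.    1.46  0.42]
(0.495, 0.286, 0.309, 2.8) -> offset [0.0938, 0.033, -0.0029] spin -16.4
(0.619, 0.286, 0.308, 2.8) -> offset [0.123, 0.1536, -0.0023] spin -16.4
```

View pics/w14.png

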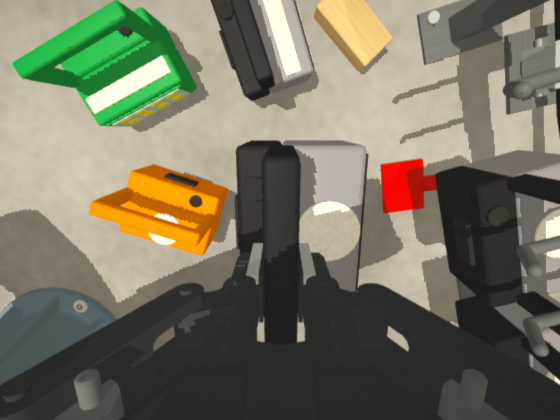

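```bash
python3 -m handwheel '[{"offset":[0.03,0.01,-0.004],"spin":-8,"grip":0},{"offset":[0.06,0.02,-0.005],"spin":-16.4,"grip":0},{"offset":[0.0938,0.033,-0.005],"spin":-16.4,"grip":0},{"offset":[0.0938,0.033,-0.005],"spin":-16.4,"grip":0},{"offset":[0.0938,0.033,-0.005],"spin":-16.4,"grip":0},{"offset":[0.0938,0.033,-0.005],"spin":-16.4,"grip":0}]'
python3 - <<'E'
from h import *
go((.619,.288,.308,2.8))
p=wrist(); cv2.imwrite("pics/w15.png",p["color"][:,:,::-1])
s=cams.camera("side"); 
o,R=tool(); g=o["eef_pos"]+R[:,2]*.1547
overlay(s,[(g[0],g[1],np.radians(2.8),g[2]-.135-.002)],(130,60,390,310),2.4,"pics/s15.png")
E
```

```text
time_s: 24.65
eef_pos: [0.4958, 0.2856, 0.4671]
eef_rot: [-0.0, 0.69, 0.724, -0.001]
wrist_force: [-0.3, -0.3, -4.9]
opening: 0.173
t 24.65 grasp [0.4955 0.2855 0.3124] jawyaw 2.74 open 0.173 F [-0.3 -0.3 -4.9] tilt 0.12 q [ 0.32  0.13  1.54 -0.    1.48  0.27]
(0.619, 0.288, 0.308, 2.8) -> offset [-0.0034, 0.1235, 0.0042] spin -0.1
```

View pics/w15.png

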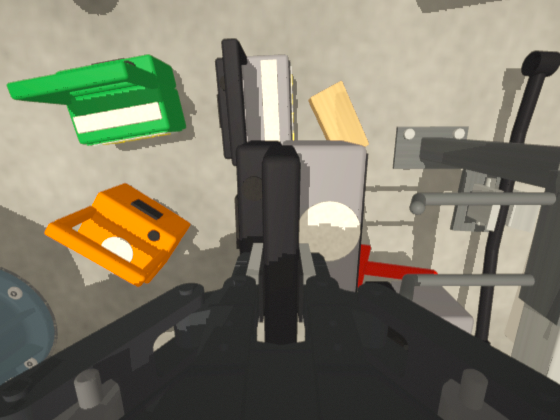

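View pics/s15.png

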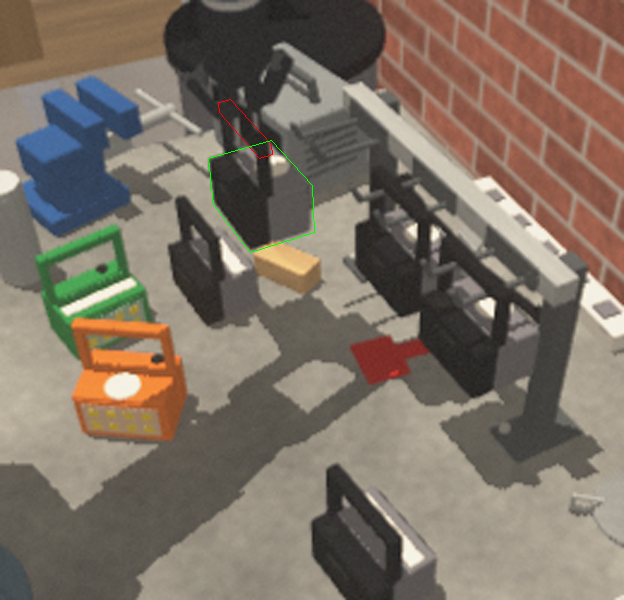

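Prongs again at rows ~200 and 280, same as the previous hooks. Go in and lower to just above.

```bash
python3 -m handwheel '[{"offset":[-0.001,0.03,0],"spin":0,"grip":0},{"offset":[-0.002,0.06,0],"spin":0,"grip":0},{"offset":[-0.003,0.09,0],"spin":0,"grip":0},{"offset":[-0.003,0.123,0],"spin":0,"grip":0},{"offset":[-0.003,0.123,0],"spin":0,"grip":0},{"offset":[-0.003,0.123,0],"spin":0,"grip":0},{"offset":[-0.003,0.123,0.01],"spin":0,"grip":0},{"offset":[-0.003,0.123,0.02],"spin":0,"grip":0},{"offset":[-0.003,0.123,0.03],"spin":0,"grip":0},{"offset":[-0.003,0.123,0.034],"spin":0,"grip":0},{"offset":[-0.003,0.123,0.034],"spin":0,"grip":0}]'
python3 - <<'E'
from h import *
go((.619,.286,.273,2.8))
p=wrist(); cv2.imwrite("pics/w16.png",p["color"][:,:,::-1])
E
```

```text
time_s: 26.12
eef_pos: [0.6191, 0.2892, 0.4336]
eef_rot: [-0.0, 0.69, 0.724, -0.0]
wrist_force: [-0.1, -0.1, -4.6]
opening: 0.172
t 26.12 grasp [0.619  0.2891 0.2789] jawyaw 2.78 open 0.172 F [-0.1 -0.1 -4.6] tilt 0.06 q [0.26 0.4  1.27 0.   1.47 0.22]
(0.619, 0.286, 0.273, 2.8) -> offset [-0.0031, -0.0001, 0.0059] spin -0.0
```

View pics/w16.png

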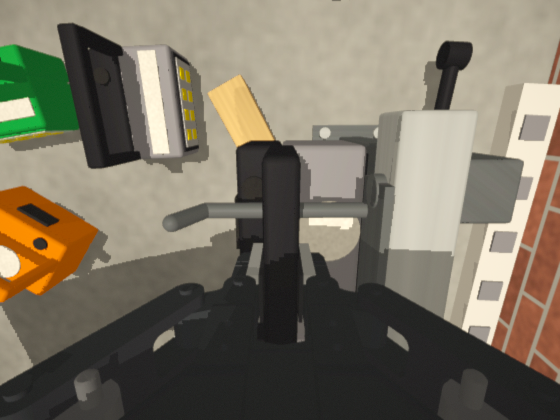

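```bash
python3 -m handwheel '[{"offset":[0,0,0.003],"spin":0,"grip":0},{"offset":[0,0,0.005],"spin":0,"grip":0},{"offset":[0,0,0.005],"spin":0,"grip":0},{"offset":[0,0,0.005],"spin":0,"grip":0}]'; python3 -m handwheel '[{"offset":[0,0,0.002],"spin":0,"grip":0},{"offset":[0,0,0.002],"spin":0,"grip":0},{"offset":[0,0,0.002],"spin":0,"grip":0}]';python3 -m handwheel '[{"offset":[0,0,0.002],"spin":0,"grip":0},{"offset":[0,0,0.002],"spin":0,"grip":0},{"offset":[0,0,0.002],"spin":0,"grip":0}]'
```

```text
time_s: 26.68
eef_pos: [0.6193, 0.2891, 0.4293]
eef_rot: [0.0, 0.69, 0.724, 0.0]
wrist_force: [0.2, 0.1, -5.4]
opening: 0.173
time_s: 27.05
eef_pos: [0.6192, 0.2891, 0.4272]
eef_rot: [-0.0, 0.69, 0.724, -0.0]
wrist_force: [-0.0, 0.0, -4.4]
opening: 0.171
time_s: 27.42
eef_pos: [0.6193, 0.2892, 0.4259]
eef_rot: [0.0, 0.69, 0.724, 0.0]
wrist_force: [-1.4, -0.6, 0.8]
opening: 0.175
```

```bash
python3 -m handwheel '[{"offset":[0,0,0],"spin":0,"grip":0.2},{"offset":[0,0,0],"spin":0,"grip":0.25},{"offset":[0,0,0],"spin":0,"grip":0.3},{"offset":[0,0,0],"spin":0,"grip":0.35},{"offset":[0,0,0],"spin":0,"grip":0.4},{"offset":[0,0,0],"spin":0,"grip":0.4},{"offset":[0,0,-0.03],"spin":0,"grip":0.4},{"offset":[0,0,-0.08],"spin":0,"grip":0.4},{"offset":[0,0,-0.13],"spin":0,"grip":0.4},{"offset":[0,0,-0.13],"spin":0,"grip":0.4}]'
python3 - <<'E'
from h import *
s=cams.camera("side"); t=cams.camera("top")
q,f=refine([t],(.447,.363,np.radians(7.5)),[BAR,BODY]); print(q[:2].round(4),np.degrees(q[2]).round(1),f)
q2,f=refine([s],(.447,.363,np.radians(7.5)),[BAR,BODY]); print(q2[:2].round(4),np.degrees(q2[2]).round(1),f)
go((.447,.363,.36,7.5),(.447,.363,.22,7.5))
overlay(t,[q],(130,140,440,340),2.5,"pics/t17.png"); overlay(s,[],(130,80,440,330),2.4,"pics/s17.png")
E
```

```text
time_s: 28.68
eef_pos: [0.6191, 0.2892, 0.5618]
eef_rot: [0.003, 0.69, 0.724, 0.004]
wrist_force: [0.2, 0.6, 0.2]
opening: 0.402
[0.4532 0.3564] 14.3 -133.73805236816406
[0.4454 0.3634] 5.3 -239.46929931640625
t 28.77 grasp [0.6193 0.2892 0.401 ] jawyaw 2.77 open 0.403 F [-0.2  0.2 -0.5] tilt 0.07 q [ 0.26  0.35  1.1  -0.    1.69  0.22]
(0.447, 0.363, 0.36, 7.5) -> offset [0.0821, -0.1686, 0.0408] spin -4.7
(0.447, 0.363, 0.22, 7.5) -> offset [0.082, -0.1688, 0.1808] spin -4.7
```

View pics/t17.png

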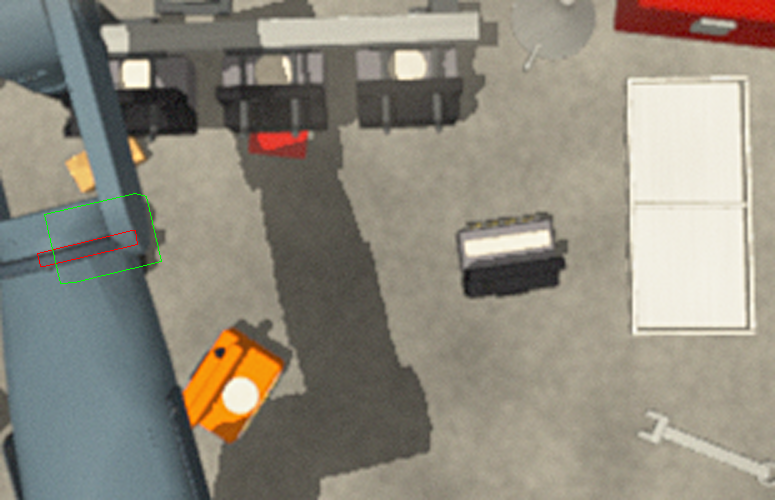

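View pics/s17.png

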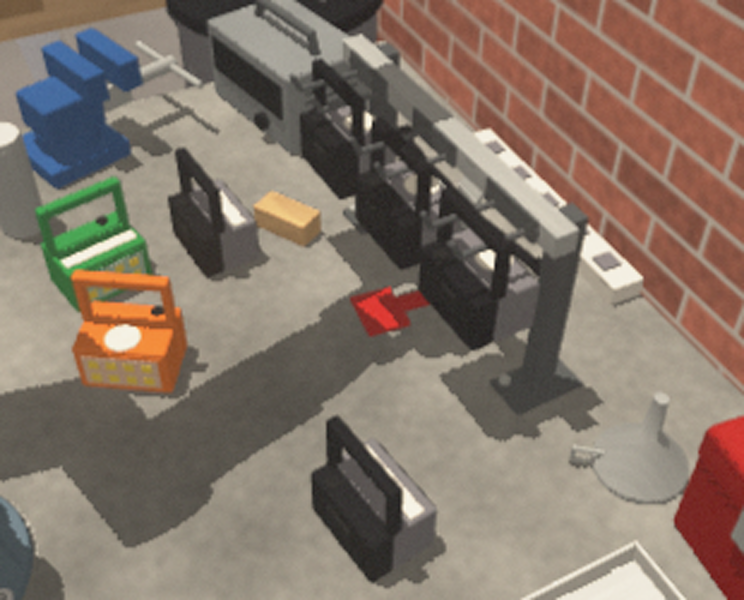

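```bash
python3 -m handwheel '[{"offset":[0.082,-0.1686,0.02],"spin":-4.7,"grip":1},{"offset":[0.082,-0.1686,0.02],"spin":-4.7,"grip":1},{"offset":[0.082,-0.1686,0.03],"spin":-4.7,"grip":1},{"offset":[0.082,-0.1686,0.06],"spin":-4.7,"grip":1},{"offset":[0.082,-0.1686,0.11],"spin":-4.7,"grip":1},{"offset":[0.082,-0.1686,0.16],"spin":-4.7,"grip":1},{"offset":[0.082,-0.1686,0.18],"spin":-4.7,"grip":1},{"offset":[0.082,-0.1686,0.18],"spin":-4.7,"grip":1},{"offset":[0.082,-0.1686,0.18],"spin":-4.7,"grip":1}]'
python3 - <<'E'
from h import *
p=wrist(); s=cams.camera("side"); q,f=refine([p,s],(.447,.363,np.radians(7.5)),[BAR,BODY]); print(q[:2].round(4),np.degrees(q[2]).round(1),f)
go((q[0],q[1],.136,np.degrees(q[2])))
overlay(p,[q],(0,0,560,420),1.3,"pics/w18.png")
E
```

```text
time_s: 29.9
eef_pos: [0.447, 0.3629, 0.3756]
eef_rot: [0.0, 0.66, 0.752, 0.0]
wrist_force: [0.2, 0.3, -0.1]
opening: 1.003
[0.4462 0.3715] 5.1 -422.1041564941406
t 30.0 grasp [0.4475 0.3632 0.2219] jawyaw 7.47 open 0.999 F [ 0.6 -0.6 -0.3] tilt 0.13 q [0.48 0.21 1.63 0.   1.3  0.35]
(np.float64(0.4461503635341035), np.float64(0.37152614118785304), 0.136, np.float64(5.123792799732936)) -> offset [0.0083, -0.0005, 0.0859] spin 2.3
```

View pics/w18.png

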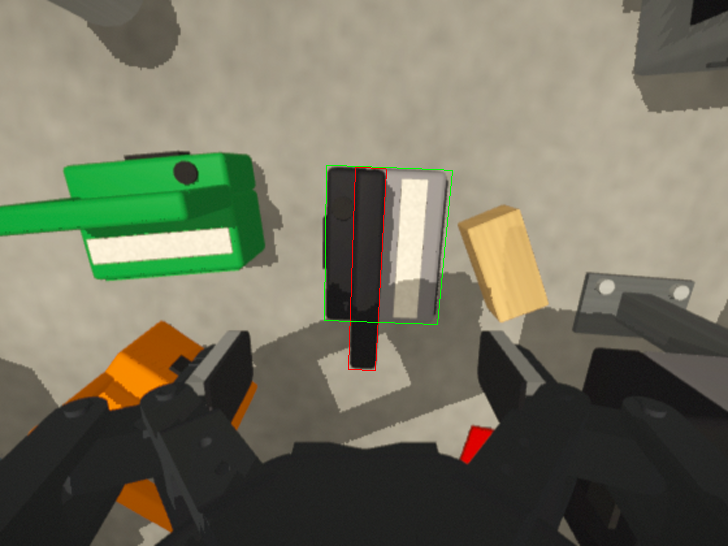

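```bash
python3 -m handwheel '[{"offset":[0.007,-0.0005,0.04],"spin":1,"grip":1},{"offset":[0.007,-0.0005,0.085],"spin":1,"grip":1},{"offset":[0.007,-0.0005,0.085],"spin":1,"grip":1},{"offset":[0.007,-0.0005,0.085],"spin":1,"grip":0},{"offset":[0.007,-0.0005,0.085],"spin":1,"grip":0},{"offset":[0.007,-0.0005,0.085],"spin":1,"grip":0},{"offset":[0.007,-0.0005,0.085],"spin":1,"grip":0},{"offset":[0.007,-0.0005,0.085],"spin":1,"grip":0},{"offset":[0.007,-0.0005,0.085],"spin":1,"grip":0},{"offset":[0.007,-0.0005,0.065],"spin":1,"grip":0},{"offset":[0.007,-0.0005,0.015],"spin":1,"grip":0},{"offset":[0.007,-0.0005,-0.03],"spin":1,"grip":0},{"offset":[0.007,-0.0005,-0.09],"spin":1,"grip":0},{"offset":[0.007,-0.0005,-0.09],"spin":1,"grip":0},{"offset":[0.007,-0.0005,-0.09],"spin":1,"grip":0}]'
python3 - <<'E'
from h import *
go((.46,.0,.309,1.6),(.46,-.25,.309,1.6),(.591,-.39,.309,1.6))
p=wrist(); 
cv2.imwrite("pics/w19.png",p["color"][:,:,::-1])
E
```

```text
time_s: 31.88
eef_pos: [0.4449, 0.3695, 0.4632]
eef_rot: [-0.001, 0.666, 0.746, -0.002]
wrist_force: [0.1, -0.1, -4.7]
opening: 0.169
t 31.88 grasp [0.4445 0.3692 0.3085] jawyaw 6.48 open 0.169 F [ 0.1 -0.1 -4.7] tilt 0.2 q [ 0.49  0.15  1.53 -0.    1.47  0.37]
(0.46, 0.0, 0.309, 1.6) -> offset [-0.3686, -0.0262, 0.0] spin 4.9
(0.46, -0.25, 0.309, 1.6) -> offset [-0.617, -0.0544, 0.0005] spin 4.9
(0.591, -0.39, 0.309, 1.6) -> offset [-0.7709, 0.06, 0.0003] spin 4.9
```

View pics/w19.png

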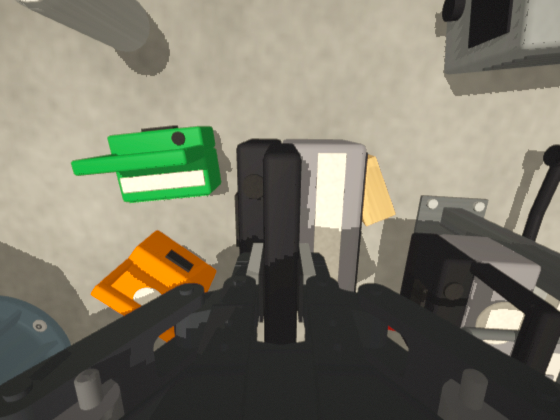

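```bash
python3 -m handwheel '[{"offset":[-0.03,-0.002,0],"spin":1,"grip":0},{"offset":[-0.08,-0.006,0],"spin":2,"grip":0},{"offset":[-0.13,-0.01,0],"spin":3,"grip":0},{"offset":[-0.18,-0.014,0],"spin":4.9,"grip":0},{"offset":[-0.23,-0.018,0],"spin":4.9,"grip":0},{"offset":[-0.28,-0.021,0],"spin":4.9,"grip":0},{"offset":[-0.33,-0.025,0],"spin":4.9,"grip":0},{"offset":[-0.38,-0.028,0],"spin":4.9,"grip":0}]'
python3 -m handwheel '[{"offset":[-0.05,-0.005,0],"spin":0,"grip":0},{"offset":[-0.1,-0.008,0],"spin":0,"grip":0},{"offset":[-0.15,-0.01,0],"spin":0,"grip":0},{"offset":[-0.2,-0.012,0],"spin":0,"grip":0},{"offset":[-0.25,-0.012,0],"spin":0,"grip":0},{"offset":[-0.25,-0.012,0],"spin":0,"grip":0}]'
python3 - <<'E'
from h import *
go((.591,-.39,.309,1.6))
s=cams.camera("side"); t=cams.camera("top"); Y=(.522,-.391,np.radians(1.6)); TRAY=box(-.165,.165,-.0775,.0775,0,.03)
for p,n,roi in ((t,"t",(180,140,460,350)),(s,"s",(180,160,460,420))):
    o,R=tool(); g=o["eef_pos"]+R[:,2]*.1547
    fn=f"pics/{n}20.png"; overlay(p,[(g[0],g[1],np.radians(1.6),g[2]-.135-.002)],roi,2.2,fn)
    im=cv2.imread(fn); 
    for B in (TRAY,box(-.16,.16,-.0725,.0725,.005,.005),box(-.0025,.0025,-.0775,.0775,.03,.03)): cv2.polylines(im,[((hull(p,T(*Y,B))-list(roi[:2])+.5)*2.2).astype(np.int32)],True,(255,0,255),1)
    cv2.imwrite(fn,im)
E
```

```text
time_s: 32.92
eef_pos: [0.4597, -0.0124, 0.4625]
eef_rot: [-0.002, 0.697, 0.717, -0.001]
wrist_force: [1.3, 0.2, -4.1]
opening: 0.172
time_s: 33.67
eef_pos: [0.4545, -0.2641, 0.462]
eef_rot: [-0.003, 0.699, 0.715, -0.0]
wrist_force: [-0.1, -0.1, -5.1]
opening: 0.175
t 33.67 grasp [ 0.4539 -0.2637  0.3073] jawyaw 1.32 open 0.175 F [-0.1 -0.1 -5.1] tilt 0.3 q [-0.75  0.03  1.66 -0.    1.46 -0.78]
(0.591, -0.39, 0.309, 1.6) -> offset [-0.1295, 0.1342, -0.0027] spin -0.3
```

View pics/t20.png

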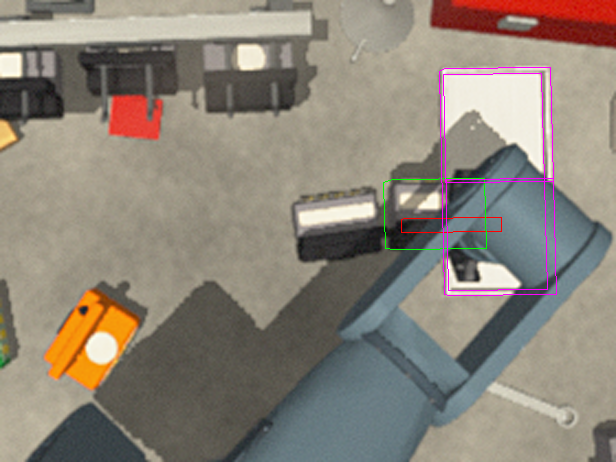

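View pics/s20.png

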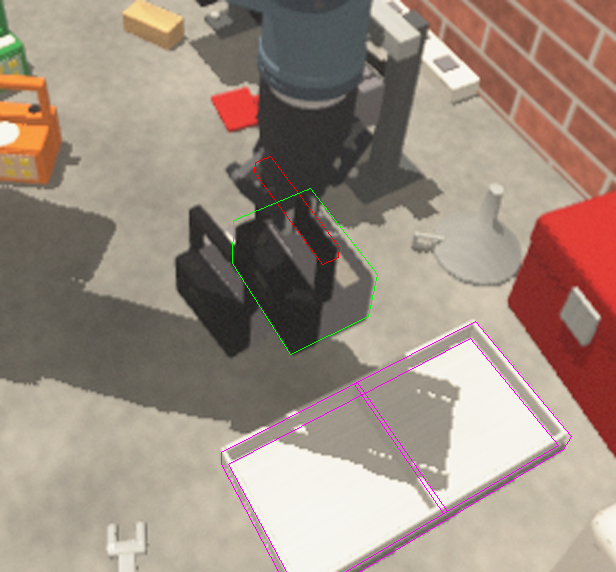

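```bash
python3 -m handwheel '[{"offset":[-0.03,0.03,-0.002],"spin":-0.3,"grip":0},{"offset":[-0.065,0.07,-0.002],"spin":-0.3,"grip":0},{"offset":[-0.1,0.1,-0.002],"spin":-0.3,"grip":0},{"offset":[-0.1265,0.133,-0.002],"spin":-0.3,"grip":0},{"offset":[-0.1265,0.133,-0.002],"spin":-0.3,"grip":0},{"offset":[-0.1265,0.133,-0.002],"spin":-0.3,"grip":0},{"offset":[-0.1265,0.133,0.03],"spin":-0.3,"grip":0},{"offset":[-0.1265,0.133,0.07],"spin":-0.3,"grip":0},{"offset":[-0.1265,0.133,0.10],"spin":-0.3,"grip":0},{"offset":[-0.1265,0.133,0.12],"spin":-0.3,"grip":0},{"offset":[-0.1265,0.133,0.12],"spin":-0.3,"grip":0}]'
python3 - <<'E'
from h import *
go((.590,-.387,.142,1.6))
s=cams.camera("side"); t=cams.camera("top"); p=wrist(); cv2.imwrite("pics/w21.png",p["color"][:,:,::-1]); Y=(.522,-.389,np.radians(1.6)); TRAY=box(-.165,.165,-.0775,.0775,0,.03)
for p,n,roi in ((s,"s",(240,180,520,420)),):
    o,R=tool(); g=o["eef_pos"]+R[:,2]*.1547
    fn=f"pics/{n}21.png"; overlay(p,[(g[0],g[1],np.radians(1.6),g[2]-.135-.002)],roi,2.2,fn)
    im=cv2.imread(fn); 
    for B in (TRAY,box(-.16,.16,-.0725,.0725,.005,.005)): cv2.polylines(im,[((hull(p,T(*Y,B))-list(roi[:2])+.5)*2.2).astype(np.int32)],True,(255,0,255),1)
    cv2.imwrite(fn,im)
E
```

```text
time_s: 35.15
eef_pos: [0.5912, -0.383, 0.3438]
eef_rot: [-0.002, 0.695, 0.719, -0.0]
wrist_force: [-0.0, 0.4, -3.7]
opening: 0.169
t 35.15 grasp [ 0.5909 -0.3826  0.1891] jawyaw 1.9 open 0.169 F [-0.   0.4 -3.7] tilt 0.19 q [-0.74  0.51  1.3   0.    1.33 -0.78]
(0.59, -0.387, 0.142, 1.6) -> offset [-0.0044, -0.0009, 0.0471] spin 0.3
```

View pics/w21.png

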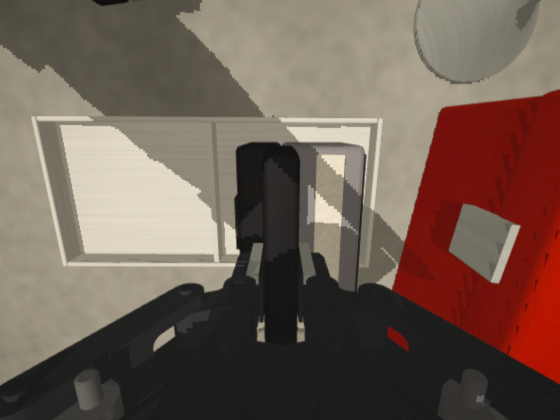

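View pics/s21.png

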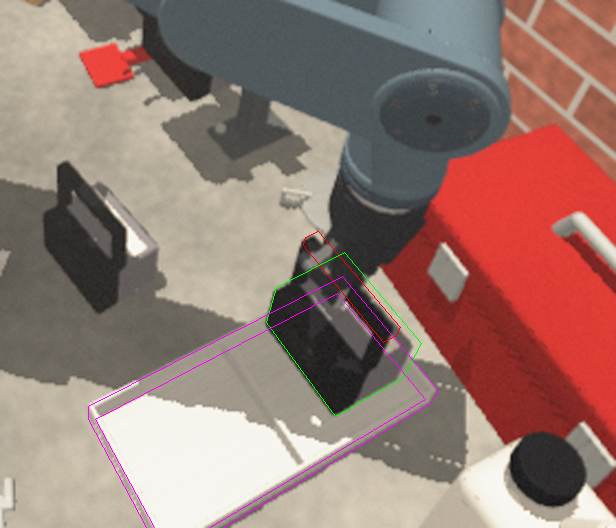

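```bash
python3 - <<'E'
from h import *
p=wrist()
for uv in [(300,121),(378,121),(370,265),(190,265),(36,121),(215,122),(66,264)]: print(uv,atz(p,uv,.03).round(4))
q=[]
o,R=tool(); g=o["eef_pos"]+R[:,2]*.1547
s=cams.camera("side")
for dz in (-.006,-.004,-.002,0): 
    q,f=refine([p,s],(g[0],g[1],np.radians(1.9)),[BAR,BODY],dz=g[2]-.135+dz); print(dz,q[:2].round(4),np.degrees(q[2]).round(1),f)
E
```

```text
(300, 121) [ 0.6084 -0.3114  0.03  ]
(378, 121) [ 0.6815 -0.309   0.03  ]
(370, 265) [ 0.6914 -0.4572  0.03  ]
(190, 265) [ 0.498  -0.4637  0.03  ]
(36, 121) [ 0.3614 -0.3198  0.03  ]
(215, 122) [ 0.5288 -0.315   0.03  ]
(66, 264) [ 0.3651 -0.4669  0.03  ]
-0.006 [ 0.5921 -0.3868] 1.5 -345.14642333984375
-0.004 [ 0.5921 -0.387 ] 1.6 -345.05975341796875
-0.002 [ 0.5923 -0.387 ] 1.8 -344.2677001953125
0 [ 0.5923 -0.3869] 1.9 -342.19671630859375
```

```bash
python3 -m handwheel '[{"offset":[0,0,0.02],"spin":0.3,"grip":0},{"offset":[0,0,0.035],"spin":0.3,"grip":0},{"offset":[0,0,0.042],"spin":0.3,"grip":0},{"offset":[0,0,0.042],"spin":0.3,"grip":0},{"offset":[0,0,0.042],"spin":0.3,"grip":0}]'; python3 -m handwheel '[{"offset":[0,0,0.002],"spin":0,"grip":0},{"offset":[0,0,0.003],"spin":0,"grip":0},{"offset":[0,0,0.003],"spin":0,"grip":0}]'
```

```text
time_s: 36.02
eef_pos: [0.592, -0.3842, 0.3037]
eef_rot: [0.0, 0.697, 0.717, 0.0]
wrist_force: [0.8, 0.1, -4.0]
opening: 0.175
time_s: 36.4
eef_pos: [0.5917, -0.384, 0.3002]
eef_rot: [-0.0, 0.697, 0.717, 0.0]
wrist_force: [0.2, 0.8, -4.1]
opening: 0.176
```

```bash
for i in 1 2; do python3 -m handwheel '[{"offset":[0,0,0.001],"spin":0,"grip":0},{"offset":[0,0,0.002],"spin":0,"grip":0},{"offset":[0,0,0.002],"spin":0,"grip":0}]'; done
```

```text
time_s: 36.78
eef_pos: [0.5917, -0.384, 0.298]
eef_rot: [-0.0, 0.697, 0.717, -0.0]
wrist_force: [1.1, -0.2, -3.4]
opening: 0.17
time_s: 37.15
eef_pos: [0.5919, -0.3844, 0.2972]
eef_rot: [0.001, 0.697, 0.717, -0.0]
wrist_force: [-1.0, -1.6, 2.0]
opening: 0.172
```

```bash
python3 -m handwheel '[{"offset":[0,0,0],"spin":0,"grip":0.2},{"offset":[0,0,0],"spin":0,"grip":0.25},{"offset":[0,0,0],"spin":0,"grip":0.3},{"offset":[0,0,0],"spin":0,"grip":0.4},{"offset":[0,0,0],"spin":0,"grip":0.5},{"offset":[0,0,0],"spin":0,"grip":0.6},{"offset":[0,0,0],"spin":0,"grip":0.6},{"offset":[0,0,-0.03],"spin":0,"grip":0.6},{"offset":[0,0,-0.09],"spin":0,"grip":0.6},{"offset":[0,0,-0.09],"spin":0,"grip":0.6}]'
python3 - <<'E'
from h import *
p=wrist(); s=cams.camera("side"); cv2.imwrite("pics/w22.png",p["color"][:,:,::-1]); cv2.imwrite("pics/s22.png",s["color"][:,:,::-1])
q,f=refine([s],(.436,-.152,np.radians(7.5)),[BAR,BODY]); print(q[:2].round(4),np.degrees(q[2]).round(1),f)
go((.436,-.152,.22,7.5))
E
```

```text
time_s: 38.4
eef_pos: [0.593, -0.385, 0.3937]
eef_rot: [0.006, 0.697, 0.717, 0.0]
wrist_force: [0.6, 0.1, 0.0]
opening: 0.599
[ 0.4375 -0.1524] 8.1 -209.84811401367188
t 38.5 grasp [ 0.5921 -0.3843  0.2327] jawyaw 1.58 open 0.599 F [ 0.3 -0.3 -1.2] tilt 0.13 q [-0.74  0.48  1.26 -0.    1.4  -0.77]
(0.436, -0.152, 0.22, 7.5) -> offset [0.2366, -0.1497, 0.0121] spin -5.9
```

View pics/w22.png

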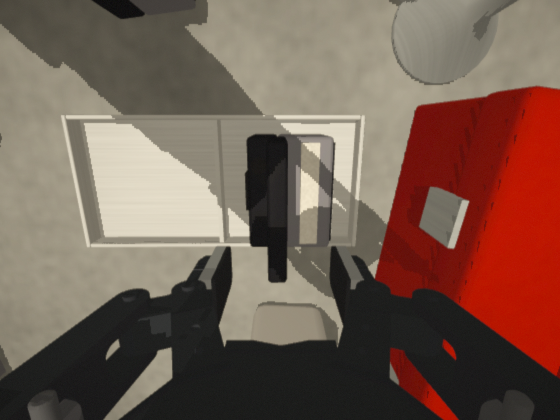

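View pics/s22.png

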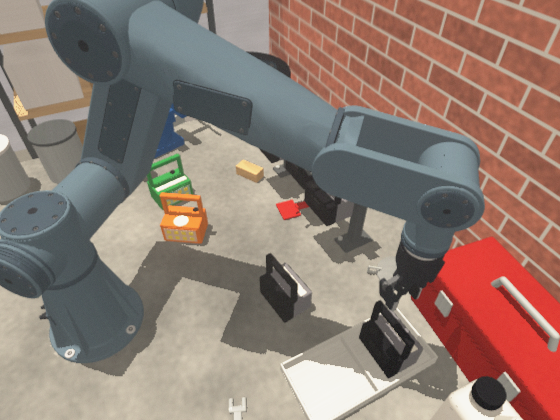

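```bash
python3 -m handwheel '[{"offset":[0.05,-0.03,-0.02],"spin":-5.9,"grip":1},{"offset":[0.1,-0.06,-0.02],"spin":-5.9,"grip":1},{"offset":[0.15,-0.1,-0.02],"spin":-5.9,"grip":1},{"offset":[0.2,-0.13,-0.01],"spin":-5.9,"grip":1},{"offset":[0.2366,-0.149,0.01],"spin":-5.9,"grip":1},{"offset":[0.2366,-0.149,0.012],"spin":-5.9,"grip":1},{"offset":[0.2366,-0.149,0.012],"spin":-5.9,"grip":1}]'
python3 - <<'E'
from h import *
p=wrist(); s=cams.camera("side"); q,f=refine([p,s],(.437,-.152,np.radians(8)),[BAR,BODY]); print(q[:2].round(4),np.degrees(q[2]).round(1),f)
go((q[0],q[1],.136,np.degrees(q[2])))
overlay(p,[q],(0,0,560,420),1.3,"pics/w23.png")
E
```

```text
time_s: 39.38
eef_pos: [0.4365, -0.1518, 0.3737]
eef_rot: [-0.0, 0.659, 0.752, -0.0]
wrist_force: [1.0, 0.3, 0.4]
opening: 1.003
[ 0.4376 -0.1523] 8.6 -382.39703369140625
t 39.48 grasp [ 0.437  -0.1526  0.2197] jawyaw 7.43 open 1.004 F [ 0.7 -0.2 -0.1] tilt 0.03 q [-0.59 -0.05  1.91 -0.    1.28 -0.72]
(np.float64(0.4375553938854274), np.float64(-0.15227845441160473), 0.136, np.float64(8.567321586099867)) -> offset [0.0003, 0.0006, 0.0837] spin -1.1
```

View pics/w23.png

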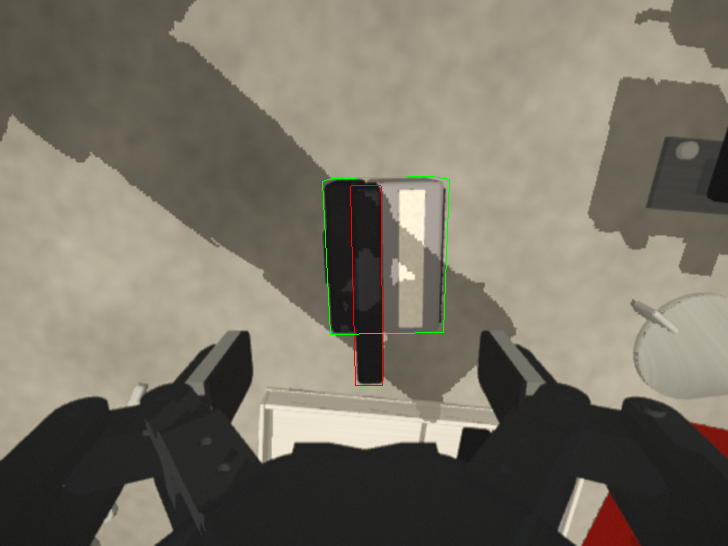

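```bash
python3 -m handwheel '[{"offset":[0,0,0.04],"spin":0,"grip":1},{"offset":[0,0,0.084],"spin":0,"grip":1},{"offset":[0,0,0.084],"spin":0,"grip":1},{"offset":[0,0,0.084],"spin":0,"grip":0},{"offset":[0,0,0.084],"spin":0,"grip":0},{"offset":[0,0,0.084],"spin":0,"grip":0},{"offset":[0,0,0.084],"spin":0,"grip":0},{"offset":[0,0,0.084],"spin":0,"grip":0},{"offset":[0,0,0.084],"spin":0,"grip":0},{"offset":[0,0,0.065],"spin":0,"grip":0},{"offset":[0,0,0.03],"spin":0,"grip":0},{"offset":[0,0,0],"spin":0,"grip":0},{"offset":[0,0,0],"spin":0,"grip":0},{"offset":[0,0,0],"spin":0,"grip":0}]'
python3 - <<'E'
from h import *
go((.429,-.388,.219,1.6),(.429,-.388,.185,1.6))
p=wrist(); 
cv2.imwrite("pics/w24.png",p["color"][:,:,::-1])
E
```

```text
time_s: 41.22
eef_pos: [0.4356, -0.1511, 0.3721]
eef_rot: [-0.002, 0.66, 0.752, -0.0]
wrist_force: [-0.5, 0.9, -6.4]
opening: 0.173
t 41.23 grasp [ 0.4351 -0.1508  0.2174] jawyaw 7.47 open 0.173 F [-0.5  0.9 -6.4] tilt 0.21 q [-0.59 -0.05  1.92 -0.    1.27 -0.72]
(0.429, -0.388, 0.219, 1.6) -> offset [-0.2344, -0.0369, -0.0021] spin 5.9
(0.429, -0.388, 0.185, 1.6) -> offset [-0.2345, -0.0368, 0.0319] spin 5.9
```

View pics/w24.png

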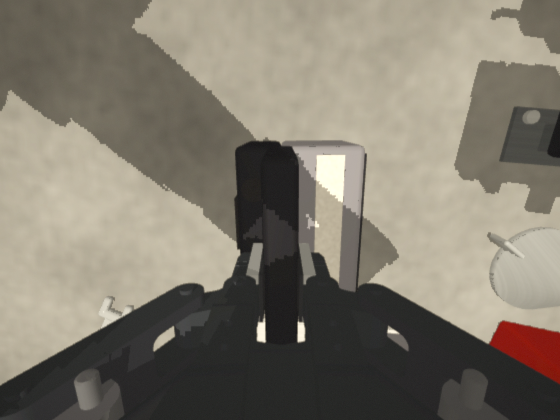

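```bash
python3 -m handwheel '[{"offset":[-0.04,-0.007,-0.002],"spin":2,"grip":0},{"offset":[-0.09,-0.015,-0.002],"spin":4,"grip":0},{"offset":[-0.14,-0.022,-0.002],"spin":5.9,"grip":0},{"offset":[-0.19,-0.03,-0.002],"spin":5.9,"grip":0},{"offset":[-0.234,-0.0375,-0.002],"spin":5.9,"grip":0},{"offset":[-0.234,-0.0375,-0.002],"spin":5.9,"grip":0},{"offset":[-0.234,-0.0375,0.02],"spin":5.9,"grip":0},{"offset":[-0.234,-0.0375,0.028],"spin":5.9,"grip":0},{"offset":[-0.234,-0.0375,0.028],"spin":5.9,"grip":0}]'
python3 - <<'E'
from h import *
p=wrist(); cv2.imwrite("pics/w25.png",p["color"][:,:,::-1])
s=cams.camera("side"); cv2.imwrite("pics/s25.png",s["color"][:,:,::-1])
o,R=tool(); g=o["eef_pos"]+R[:,2]*.1547
q,f=refine([p,s],(g[0],g[1],np.radians(1.6)),[BAR,BODY],dz=g[2]-.135-.003); print(q[:2].round(4),np.degrees(q[2]).round(1),f)
go((.429,-.388,.142,1.6))
E
```

```text
time_s: 42.4
eef_pos: [0.4294, -0.3876, 0.3445]
eef_rot: [-0.002, 0.697, 0.717, 0.0]
wrist_force: [-1.2, 0.6, -5.1]
opening: 0.173
[ 0.4287 -0.3896] 1.7 -325.5412292480469
t 42.5 grasp [ 0.4298 -0.3882  0.1917] jawyaw 1.6 open 0.175 F [ 0.7  0.3 -4.8] tilt 0.0 q [-0.94  0.25  1.65  0.    1.24 -0.97]
(0.429, -0.388, 0.142, 1.6) -> offset [0.0003, -0.0008, 0.0497] spin 0.0
```

View pics/w25.png

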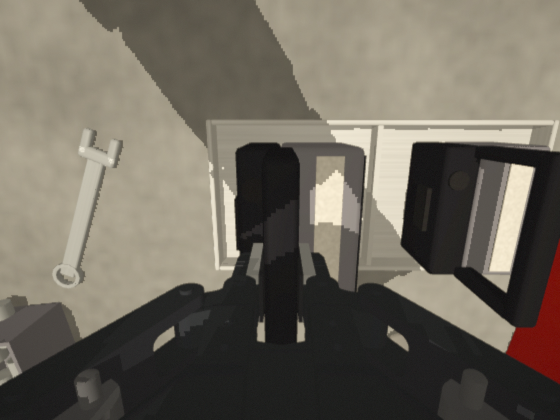

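View pics/s25.png

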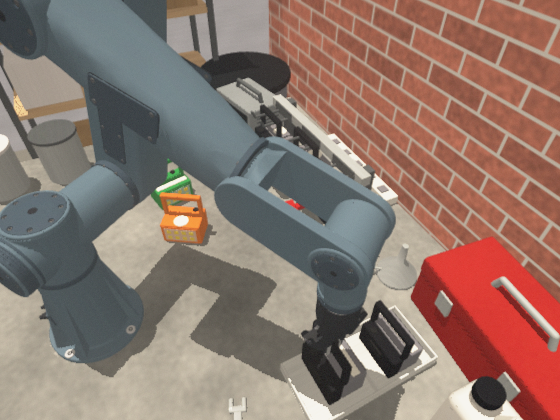

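```bash
python3 - <<'E'
from h import *
p=wrist()
for uv in [(300,122),(300,268),(212,200),(372,200)]: print(uv,atz(p,uv,.03).round(4))
E
python3 -m handwheel '[{"offset":[0,0,0.02],"spin":0,"grip":0},{"offset":[0,0,0.035],"spin":0,"grip":0},{"offset":[0,0,0.045],"spin":0,"grip":0},{"offset":[0,0,0.045],"spin":0,"grip":0},{"offset":[0,0,0.045],"spin":0,"grip":0}]'; python3 -m handwheel '[{"offset":[0,0,0.001],"spin":0,"grip":0},{"offset":[0,0,0.002],"spin":0,"grip":0},{"offset":[0,0,0.002],"spin":0,"grip":0}]'
```

```text
(300, 122) [ 0.4456 -0.3157  0.03  ]
(300, 268) [ 0.4527 -0.4661  0.03  ]
(212, 200) [ 0.3608 -0.3934  0.03  ]
(372, 200) [ 0.5214 -0.3887  0.03  ]
time_s: 43.18
eef_pos: [0.4298, -0.3887, 0.3018]
eef_rot: [0.0, 0.697, 0.717, -0.0]
wrist_force: [0.4, -0.2, -5.2]
opening: 0.173
time_s: 43.55
eef_pos: [0.4296, -0.3885, 0.2993]
eef_rot: [0.0, 0.697, 0.717, 0.0]
wrist_force: [-0.5, -0.8, -5.3]
opening: 0.17
```

```bash
for i in 1 2; do python3 -m handwheel '[{"offset":[0,0,0.001],"spin":0,"grip":0},{"offset":[0,0,0.002],"spin":0,"grip":0},{"offset":[0,0,0.002],"spin":0,"grip":0}]'; done
```

```text
time_s: 43.92
eef_pos: [0.4295, -0.3884, 0.297]
eef_rot: [-0.0, 0.697, 0.717, 0.0]
wrist_force: [-0.2, 0.4, -6.2]
opening: 0.173
time_s: 44.3
eef_pos: [0.4297, -0.3891, 0.2963]
eef_rot: [0.001, 0.697, 0.717, -0.0]
wrist_force: [-2.5, -1.1, 4.0]
opening: 0.177
```

Contact. Release and rise, clearing the view.

```bash
python3 -m handwheel '[{"offset":[0,0,0],"spin":0,"grip":0.2},{"offset":[0,0,0],"spin":0,"grip":0.25},{"offset":[0,0,0],"spin":0,"grip":0.3},{"offset":[0,0,0],"spin":0,"grip":0.4},{"offset":[0,0,0],"spin":0,"grip":0.5},{"offset":[0,0,0],"spin":0,"grip":0.6},{"offset":[0,0,0],"spin":0,"grip":0.6},{"offset":[0,0,-0.03],"spin":0,"grip":0.6},{"offset":[0,0,-0.09],"spin":0,"grip":0.6},{"offset":[0,0,-0.14],"spin":0,"grip":0.6},{"offset":[0,0,-0.14],"spin":0,"grip":0.6}]'
python3 - <<'E'
from h import *
go((.33,-.1,.30,1.6),(.40,.05,.36,1.6))
E
```

```text
time_s: 45.68
eef_pos: [0.4303, -0.3893, 0.4409]
eef_rot: [0.005, 0.697, 0.717, -0.001]
wrist_force: [0.3, -0.2, 0.7]
opening: 0.606
t 45.67 grasp [ 0.4312 -0.3906  0.2862] jawyaw 1.58 open 0.606 F [ 0.3 -0.2  0.7] tilt 0.58 q [-0.94  0.16  1.56  0.    1.41 -0.97]
(0.33, -0.1, 0.3, 1.6) -> offset [0.2931, -0.093, -0.0168] spin -0.0
(0.4, 0.05, 0.36, 1.6) -> offset [0.4406, -0.0186, -0.0776] spin -0.0
```

```bash
python3 -m handwheel '[{"offset":[0.06,-0.02,-0.015],"spin":0,"grip":0.6},{"offset":[0.12,-0.04,-0.015],"spin":0,"grip":0.6},{"offset":[0.18,-0.06,-0.015],"spin":0,"grip":0.6},{"offset":[0.24,-0.08,-0.015],"spin":0,"grip":0.6},{"offset":[0.293,-0.093,-0.015],"spin":0,"grip":0.6},{"offset":[0.293,-0.093,-0.015],"spin":0,"grip":0.6},{"offset":[0.293,-0.093,-0.015],"spin":0,"grip":0.6}]'
python3 - <<'E'
from h import *
s=cams.camera("side"); t=cams.camera("top")
HK=[(.6355-.002,-.0235),(.6265,.1315),(.619,.2855)]
L=[(x,y,np.radians(2.8),.136) for x,y in HK]+[(.592,-.387,.03,.005),(.429,-.3895,.03,.005)]
overlay(s,L,(130,60,460,410),1.7,"pics/s26.png"); overlay(t,L,(130,130,450,330),2.4,"pics/t26.png")
E
```

```text
time_s: 46.55
eef_pos: [0.3286, -0.0982, 0.4499]
eef_rot: [0.0, 0.697, 0.717, -0.0]
wrist_force: [0.3, -0.1, -0.3]
opening: 0.599
```

View pics/s26.png

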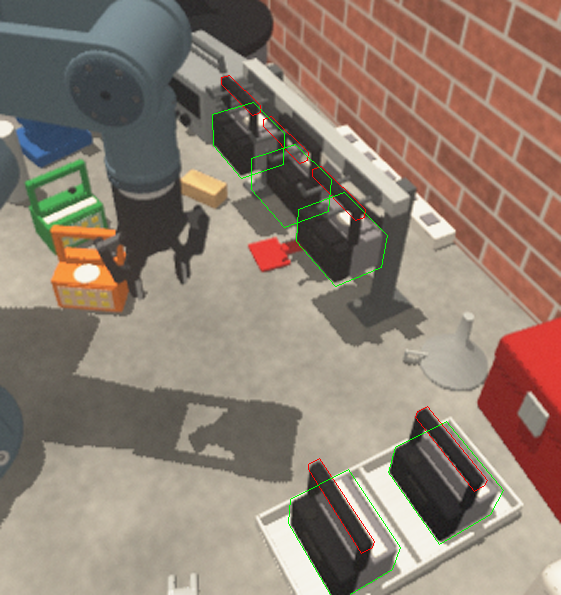

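View pics/t26.png

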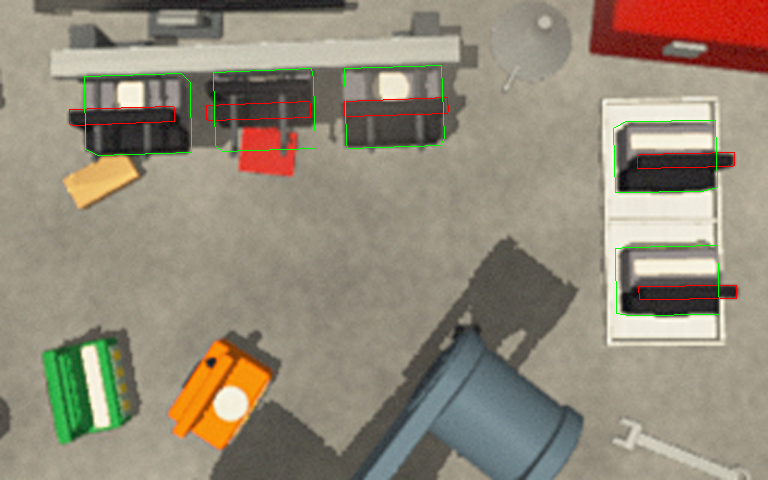

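```bash
python3 - <<'E'
from h import *
s=cams.camera("side"); t=cams.camera("top")
q=(.653,.1315,np.radians(2.8),.136)
b,f=refine([t,s],q[:3],[BAR,BODY],rng=(.02,.02,.15),dz=.136); print(b[:2].round(4),np.degrees(b[2]).round(1),f)
overlay(s,[],(230,85,370,205),5,"pics/s27.png"); overlay(t,[(*b,.136)],(150,140,330,205),4.2,"pics/t27.png")
overlay(s,[(*b,.136)],(230,85,370,205),5,"pics/s27b.png")
E
```

```text
[0.6528 0.1318] 1.1 -330.8870544433594
```

View pics/s27.png

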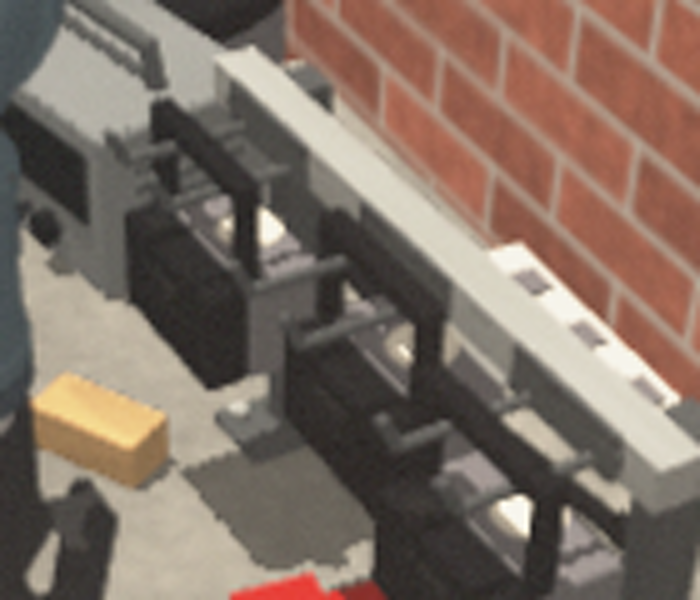

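View pics/t27.png

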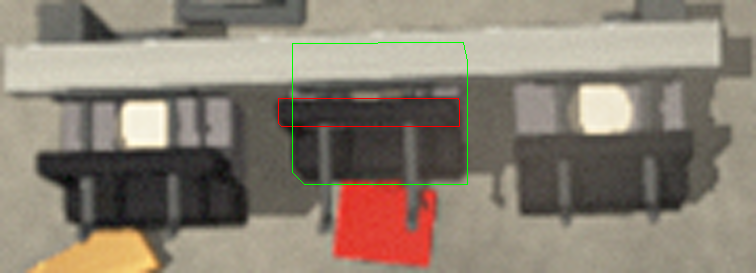

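View pics/s27b.png

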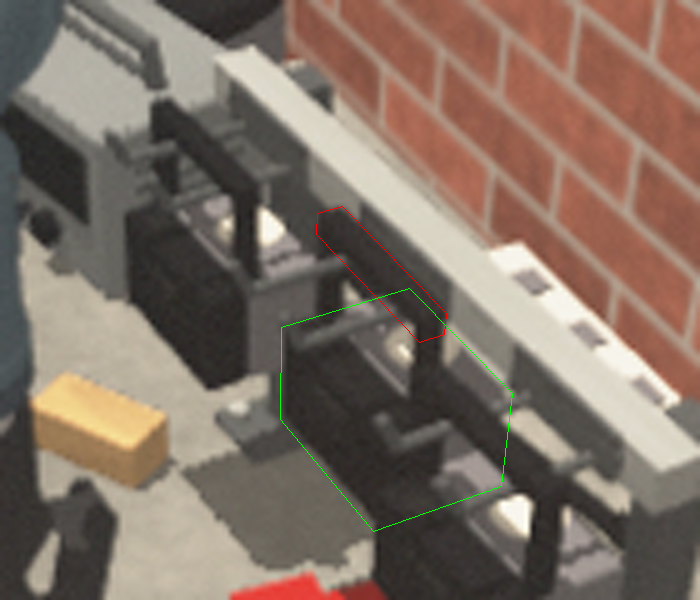

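```bash
python3 - <<'E'
from h import *
go((.50,.06,.40,1.6))
E
```

```text
t 46.75 grasp [ 0.3287 -0.099   0.2952] jawyaw 1.48 open 0.598 F [-0.4  0.6  0.1] tilt 0.06 q [-0.64 -0.44  2.07 -0.    1.51 -0.67]
(0.5, 0.06, 0.4, 1.6) -> offset [0.1546, 0.1753, -0.1049] spin -0.1
```

```bash
python3 -m handwheel '[{"offset":[0.02,0.02,-0.05],"spin":0,"grip":0.6},{"offset":[0.05,0.05,-0.1],"spin":0,"grip":0.6},{"offset":[0.09,0.09,-0.105],"spin":0,"grip":0.6},{"offset":[0.12,0.13,-0.105],"spin":0,"grip":0.6},{"offset":[0.155,0.175,-0.105],"spin":0,"grip":0.6},{"offset":[0.155,0.175,-0.105],"spin":0,"grip":0.6},{"offset":[0.155,0.175,-0.105],"spin":0,"grip":0.6}]'
python3 - <<'E'
from h import *
p=wrist(); overlay(p,[(.6528,.1318,np.radians(2.8),.136),(.6335,-.0235,np.radians(2.8),.136),(.619,.2855,np.radians(2.8),.136)],(0,0,560,420),1.3,"pics/w28.png")
E
```

```text
time_s: 47.62
eef_pos: [0.4997, 0.061, 0.5543]
eef_rot: [-0.001, 0.697, 0.717, -0.001]
wrist_force: [-0.2, -0.4, 0.6]
opening: 0.599
```

View pics/w28.png

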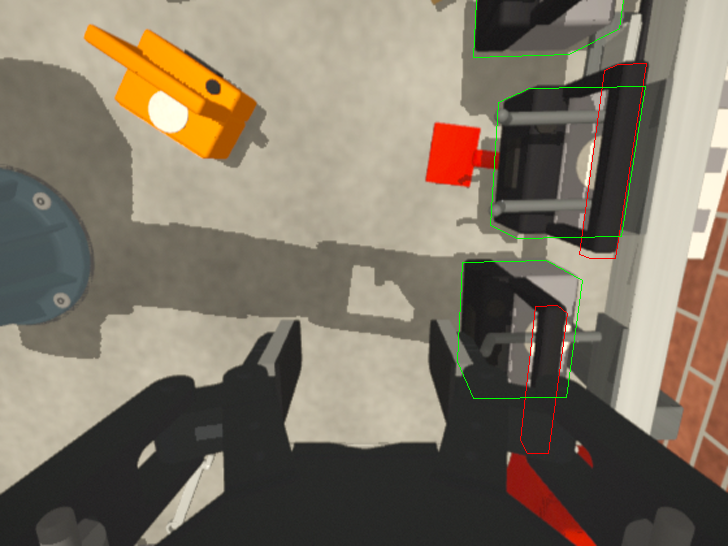

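```bash
python3 - <<'E'
from h import *
go(); print(ctrl.hand_in())
E
```

```text
t 47.67 grasp [0.4991 0.0607 0.4001] jawyaw 1.51 open 0.6 F [-0.6 -0.5  0.7] tilt 0.06 q [-0.12 -0.07  1.57 -0.    1.64 -0.14]
the job is handed in; nothing more can be done
None
```

All five lamps were present and are placed, and I handed the job in at about 48 s. The three round-tag lamps hang on hooks 0, 1 and 2, and the two strip-tag lamps stand upright in the tray's far and near nests.

- **Setting down:** I lowered each lamp until the wrist force showed contact, about 17 N at most, before opening the gripper. I saw no slip or drop.
- **Last checks:** In the final side and top pictures, four lamps match where I put them.
- **Hook 1:** That lamp is about 25 mm closer to the rail than I left it, probably from the knock you warned of. The side and wrist pictures show its bar level on both prongs. The gripper could not fit between the bar and the rail, so I left it there.
- **Other things:** The block, funnel and green and orange look-alikes look unmoved. So does what shows of the scraper, which the hanging lamps partly hide.

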